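# Depth-gauge the empty door groove of the hallway cabinet

## Robot

A 7-joint arm with a two-finger parallel gripper is mounted at the origin on the work surface. World frame = base frame: x ahead of the robot, y to its left, z up, the work surface at z = 0. Lengths are in m, angles in rad, forces in N, time in s.
With the tool pointing down it reaches from about 0.35 to 0.9 m from the base axis. Payload 7.2 kg.
Tool frame: the origin (TCP) lies at the very end of the fingers, on their centre line; the grasp point (between the pads) lies 19 mm behind it; z points along the fingers, y is the direction in which the jaws open and shut (so a half turn about z gives the same grasp; the last joint's range is limited). The gripper opens to 88 mm and grips with 3 to 60 N. Pads are 20 mm wide; open, the fingers measure 115 mm over their backs; the gripper's body (75 mm by 178 mm) begins 61 mm behind the grasp point.
Start: joints at [-1.233, 0.411, -0.013, 1.596, 0.006, 1.134, -0.082], TCP at [0.247, 0.574, 0.202] pointing down, gripper open.
Joint ranges: [-2.95, 2.95], [-0.29, 1.99], [-1.47, 1.44], [0.14, 2.54], [-1.03, 4.17], [0.13, 1.85], [-2.86, 2.86]. Speed limits (rad/s): [2.39, 2.39, 3.01, 3.01, 3.14, 3.14, 3.14].

## Interface

Orientations are given as a unit quaternion [x, y, z, w].
In Python, from workcell import status, optics, workorder gives the robot as it stands. The module is installed in compiled form; this text tells all that it offers.
- The arm moves only by the tool carry_out, never from a script. Its argument "motion" is a list that holds one entry, the list of rows, each a list of 7 numbers: the shift along the world's x, y, z in cm, then the turn, a rotation vector about the world's x, y, z in rad, then the finger opening in cm, from 0 to 8.78. In form: [[[x, y, z, rx, ry, rz, claw], ...]]. A call has 1 to 5 rows; each row is the pose to reach, as a shift and turn from the pose commanded when the call began; what a row does not reach only later rows make up. A row lasts 1/10 s, in which the tool goes at most 50 mm and 8.59 degrees, less where a joint would pass 70% of its speed; a pose out of reach is approached as far as the arm can. A call with a gripper value outside its range is refused whole. The fingers move at their own pace and stop on an object; the grip force is fixed at half the most. Time passes only in rows, so rows that repeat a pose let the fingers close. It gives the time, the measured TCP pose, the force and the opening at its end, in the units of the state.
- status.get_obs(): the state, without advancing time (a new reading comes with each control period).
- optics.snapshot(name): name is "side" or "top"; returns a dict with "pixels" (400x640x3 uint8, red, green, blue), "fx", "fy", "cx", "cy" (pixels), "k1" (the pictures are not rectified: a ray, as slopes to the right and down, at radius r is drawn at 1 + k1 r^2 times it, then the intrinsics apply), "R" (3x3) and "t" (3): a world point X has camera coordinates R X + t. Camera axes: x right, y down, z forward; pixel columns grow to the right and rows downward; lengths in m; the calibration is good to about 2 mm. A picture is of the moment at which its call begins. There is no depth.
- workorder.job_done(): hands the job in, once; it reports no verdict.
Trained networks look in a picture, given as the dict that the camera call returned (one of the last four; its "shot" number tells which), for a name from the list of things; names that differ only in an ending like _2 or _b are one class to them, and where a whole thing is asked for, a point or a joint stands for the part that bears it (a point fixed in the world has none). Each returns a list of dicts, best first, with "score" (0 to 1); they miss things now and then, are a little off and sometimes report something else, mostly with a low value. They report only what shows in the picture. A call takes as long as a camera call. They do not tell look-alikes from the thing itself.
- optics.search_frame(picture, name): "box" ([left, top, right, bottom] in pixels, round what is visible of it).
The state is a dict: "clock": time; "qpos": joint angles; "qvel": joint speeds; "effort": joint torques, N m; "tool_pos": TCP position; "orientation": TCP orientation; "force": force on the tool from outside, world axes, zero at the start; "torque": the same for the moment, N m; "gripper_width": finger opening in m.
Only numpy, scipy, OpenCV 4.12 (cv2) and the standard library are available. Lean on these libraries where they do the work, as an engineer would, in place of code of your own. Each camera call takes 0.05 s, during which the arm holds its last target.

## Task

The second glass door of the little cabinet still has to be made, so take the depth of the empty front groove of its door track: draw the pen-shaped depth gauge out of its stand and press it, upright and gently, into that groove until its foot sits flat on the rims, keeping it pressed there for a good second so that the red rod takes the reading. Then stand the gauge back in its stand with the reading still on it; push the probe in nowhere else, and leave the door and everything else on the shelf where it is.

Things in the scene. Friction and masses are not known exactly. Their poses are not given: they have to be found in the camera images.
- gauge: Pen-shaped depth gauge, 120 to 200 g, loose, upright in its stand at the start. Origin: centre of the underside of its round foot (30 mm across, 8 mm high); z up along the barrel. Above the foot: steel barrel 18 mm across up to 62 mm, black collar 14 mm across up to 70 mm, then the end of the red reading rod, 8 mm across, 72 mm up at the start, 78 to 84 mm after a reading. A probe sticks out 20 mm below.
- gauge_grip (a point): Point on the axis of the knurled barrel (18 mm across), 45 mm above the underside of the foot: the place to grip the gauge, from any side.
- foot: The gauge's aluminium foot, fixed to the barrel: flat disc 30 mm across, 8 mm high; origin and axes as the gauge's (centre of its underside). Besides what the probe's spring takes, 4 to 12 N on the foot is a firm flat seat; 25 N or more marks the track.
- probe (a joint): How far the sprung probe is pushed in, m: 0 fully out (20 mm below the foot), stop at 0.016. The spring pushes back with 1.5 N at the start of its travel plus 0.15 N per mm (3.3 N at 12 mm); a distinct further rise in force is felt when the foot comes down on the rims. It springs back out by itself. A load of more than 10 N, sideways or on its end, bends it.
- probe_tip (a point): Rounded tip of the brass probe, 5 mm across, on the gauge's axis, 20 mm below the underside of the foot when the probe is out.
- reading (a joint): How far the red reading rod has been raised, m, 0 at the start. The probe pushes it up inside the barrel and light friction keeps it there when the probe springs back. Groove depth = 20 mm less this value.
- stand: Dark steel gauge stand, fixed; place varies, left or right of the cabinet. Origin: centre of its underside on the shelf, z up. Round, 52 mm across, 42 mm high, with a rubber base ring 68 mm across, 5 mm high.
- stand_seat (a point): Centre of the floor of the stand's round recess (36 mm across, 12 mm deep), 30 mm above the shelf. The gauge's foot rests on this floor, so that the gauge's origin is at this point; a 16 mm hole goes straight down from it for the probe.
- cabinet: Low oak cabinet, fixed, place and turn vary. Origin: centre of the underside, on the shelf; its front looks along its own -x, which points away from the robot give or take 0.25 rad; y along its width, z up. 140 mm deep (x -70 to 70), 360 mm wide, 105 mm high. In front of it, at x -118 to -70, a twin aluminium door track, 360 mm long. A guide over the rear groove reaches to x = -86.5, 93 to 105 mm up.
- track_mid (a point): Middle of the track, x = -94 on the cabinet, at the nominal rim height. Two lengthwise grooves, each 9 mm wide: the rear one (centre at cabinet x = -80.5) carries the glass door, the front one (centre x = -106.5) is empty. Lands beside the front groove: x -118 to -111 and -102 to -85. Nothing stands above the front groove.
- groove_mid (a point): Middle of the front groove, on its centre line, at the nominal rim height of 37 mm. The track stands on levelling screws: its true rims are up to 6 mm higher or lower, the same all along. The groove's black flat bed is 8 to 14 mm below the true rims, the same all along. The groove is usable for 165 mm to either side along the cabinet's y.
- door (a joint): Position of the smoked-glass sliding door in the rear groove, m, 0 to 0.17, growing towards the cabinet's +y. The pane is 178 mm wide, 5 mm thick, its top edge 101 mm above the shelf; its middle is at cabinet y = -0.085 plus this value. To be left alone.
- door_pull (a point): Round steel finger pull on the front of the glass door, 24 mm across.
- key_a: Aluminium locker key, 61 mm long, 5 mm thick, lying flat. Origin: underside, near its middle. Bystander, loose.
- key_b: The other aluminium locker key, same size. Bystander, loose.
- hearing_case: Silver hearing-aid case, 52 x 78 x 30 mm. Origin: centre of underside. Bystander, loose.
- doorstop: Black rubber wedge doorstop, about 115 x 38 x 30 mm. Origin: centre of underside. Bystander, loose.
- bowl: Pink ceramic trinket bowl, 96 mm across, 42 mm high. Origin: centre of underside. Bystander, loose.
- spray: Amber spray bottle with a black cap, 40 mm across, 100 mm high. Origin: centre of underside. Bystander, loose.
- tape: Yellow tape measure, 60 x 34 x 58 mm. Origin: centre of underside. Bystander, loose.
There are look-alikes about, which are no part of the job. Of the things that look like the stand, the smallest one is meant.

How it is judged:
By the outcome, as a careful person would: the job done as asked, in the order asked, and still so for the second after the job is handed in, with the robot touching nothing.
It also fails if it takes over 64 s, if anything falls off the work surface, if the arm or the gripper's body presses on something with over 40 N, if the wrist force passes 120 N, or if a joint passes its speed limit or range.

## Working session

There is one attempt and no reset: what is moved stays moved. The work goes in short steps, Python scripts to look and compute and a tool call to move; the robot and the scene stay as the last step left them, time stands still between calls to the robot, and variables do not carry over. Pictures are saved under pics/ and viewed, and the job is handed in when it is done.

Besides the shell and the picture viewer there is one more tool, called after "Emit:" as name([rows], argument=value, ...), one row to a line, values as JSON. carry_out: Moves the arm, as the interface text tells. Its arguments: {"type":"object","properties":{"motion":{"type":"array","items":{"type":"array","items":{"type":"array","items":{"type":"number"}}}}},"required":["motion"]}

```bash
mkdir -p pics; cat > h.py <<'E'
import numpy as np, cv2
from workcell import status, optics, workorder
def save(p,n): cv2.imwrite('pics/'+n+'.png', cv2.cvtColor(p['pixels'],cv2.COLOR_RGB2BGR))
def proj(p,X):
    X=np.atleast_2d(X); c=X@np.array(p['R']).T+np.array(p['t']); s=c[:,:2]/c[:,2:]
    r2=(s**2).sum(1,keepdims=True); s=s*(1+p['k1']*r2)
    return s*[p['fx'],p['fy']]+[p['cx'],p['cy']]
def ray(p,uv):
    d=(np.array(uv,float)-[p['cx'],p['cy']])/[p['fx'],p['fy']]; s=d.copy()
    for _ in range(30): s=d/(1+p['k1']*(s@s))
    R=np.array(p['R']); return -R.T@np.array(p['t']), R.T@np.r_[s,1]
def atz(p,uv,z):
    o,d=ray(p,uv); return o+d*(z-o[2])/d[2]
def tri(p,a,q,b):
    o1,d1=ray(p,a);o2,d2=ray(q,b); A=np.c_[d1,-d2]; s=np.linalg.lstsq(A,o2-o1,rcond=None)[0]
    x=o1+d1*s[0];y=o2+d2*s[1]; return (x+y)/2,np.linalg.norm(x-y)
E
python3 - <<'E'
from h import *
import pickle
o=status.get_obs(); print({k:np.round(v,4) for k,v in o.items()})
P={n:optics.snapshot(n) for n in('side','top')}
pickle.dump(P,open('p0.pkl','wb'))
for n,p in P.items():
    save(p,n+'0'); print(n,p['fx'],p['cx'],p['cy'],p['k1'],np.round(-np.array(p['R']).T@p['t'],3),np.round(p['R'],3).tolist())
    for k in ['gauge','foot','stand','cabinet','door','door_pull','probe','reading']:
        print(k,[(np.round(d['box']).tolist(),round(d['score'],2)) for d in optics.search_frame(p,k)])
E
```

```text
{'clock': np.float64(0.0), 'qpos': array([-1.2332,  0.4119, -0.0127,  1.597 ,  0.0056,  1.1343, -0.0822]), 'qvel': array([-0.0006, -0.0002, -0.0014,  0.0015, -0.001 , -0.0013,  0.0019]), 'effort': array([-6.00000e-04, -5.87955e+01,  6.41400e-01, -2.91086e+01,
       -5.38000e-02,  1.82000e-02,  2.00000e-04]), 'tool_pos': array([0.2465, 0.5737, 0.2008]), 'orientation': array([ 2.015e-01,  9.795e-01, -8.000e-04, -1.000e-04]), 'force': array([-0.3131,  0.0914,  0.4846]), 'torque': array([-0.0156,  0.0415, -0.0217]), 'gripper_width': np.float64(0.0878)}
side 361.20488572833 324.3094100344931 193.00154733651686 -0.07793809456018316 [ 0.396 -0.797  0.567] [[0.978, -0.208, 0.014], [-0.092, -0.494, -0.865], [0.187, 0.844, -0.502]]
gauge [([278.0, 137.0, 282.0, 156.0], 0.47)]
foot []
stand [([228.0, 155.0, 255.0, 187.0], 0.81), ([262.0, 167.0, 286.0, 189.0], 0.8), ([272.0, 156.0, 290.0, 166.0], 0.67), ([268.0, 166.0, 345.0, 282.0], 0.36)]
cabinet [([268.0, 170.0, 345.0, 279.0], 0.62)]
door [([363.0, 193.0, 380.0, 203.0], 0.41)]
door_pull [([390.0, 300.0, 422.0, 356.0], 0.38)]
probe [([275.0, 155.0, 291.0, 167.0], 0.2)]
reading [([269.0, 164.0, 345.0, 281.0], 0.62)]
top 414.985417823834 313.6074919305284 200.5553339038454 -0.009462300298725681 [0.37  0.009 0.992] [[-0.028, -1.0, 0.009], [-0.98, 0.026, -0.199], [0.198, -0.014, -0.98]]
gauge [([136.0, 229.0, 155.0, 240.0], 0.7)]
foot [([147.0, 228.0, 155.0, 242.0], 0.6)]
stand [([189.0, 225.0, 227.0, 264.0], 0.58), ([141.0, 221.0, 170.0, 250.0], 0.56), ([153.0, 275.0, 198.0, 318.0], 0.56)]
cabinet [([240.0, 172.0, 416.0, 260.0], 0.82)]
door []
door_pull []
probe [([189.0, 130.0, 217.0, 164.0], 0.18)]
reading []
```

View pics/side0.png

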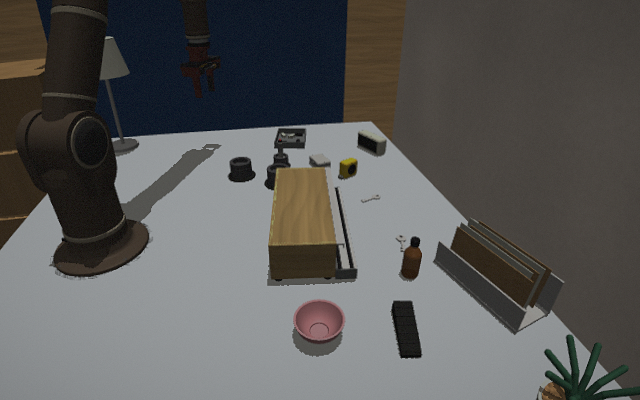

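View pics/top0.png

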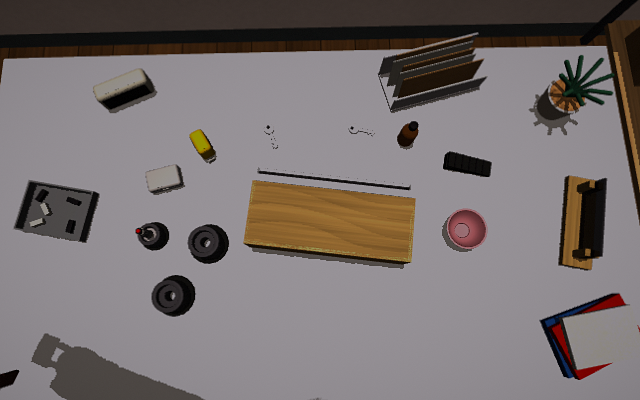

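```bash
python3 - <<'E'
import cv2
a=cv2.imread('pics/side0.png')[120:300,200:420]; cv2.imwrite('pics/s0c.png',cv2.resize(a,None,fx=3.5,fy=3.3,interpolation=cv2.INTER_CUBIC)[:600,:800])
a=cv2.imread('pics/top0.png')[160:330,120:430]; cv2.imwrite('pics/t0c.png',cv2.resize(a,None,fx=2.5,fy=2.5,interpolation=cv2.INTER_CUBIC))
E
```

```text
(no output)
```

View pics/s0c.png

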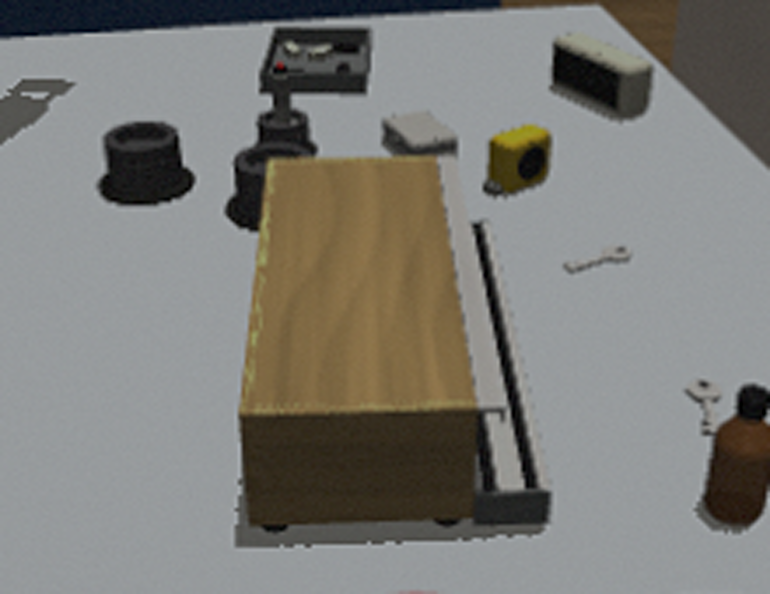

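View pics/t0c.png

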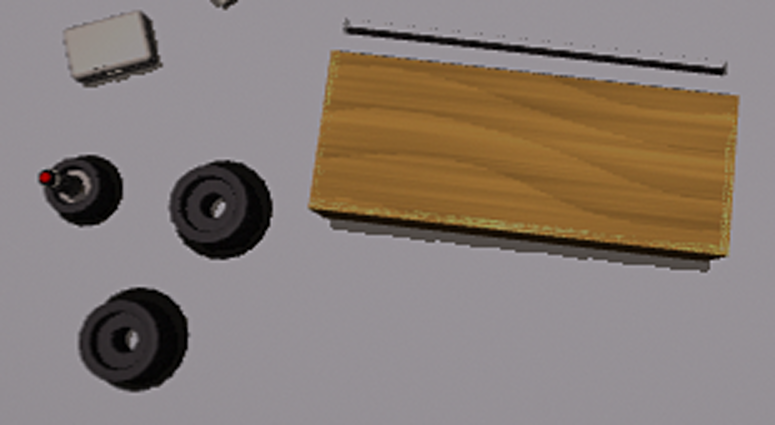

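```bash
python3 - <<'E'
from h import *
import pickle
P=pickle.load(open('p0.pkl','rb')); t,s=P['top'],P['side']
for n,u in dict(c1=(252.4,180.4),c2=(415.6,198.4),c3=(411.2,262.4),c4=(244,243.2)).items(): print(n,atz(t,u,.105).round(4))
f=lambda a,b:(200+a/3.5,120+b/3.3)
for n,u in dict(c1=f(438,158),c2=f(474,406),c3=f(240,412),c4=f(270,158)).items(): print('s',n,atz(s,u,.105).round(4))
for n,u in dict(g1=(258,171.2),g2=(410.4,188)).items(): print(n,atz(t,u,.037).round(4))
for n,u in dict(g1=f(480,222),g2=f(530,490)).items(): print('s',n,atz(s,u,.037).round(4))
print('tri rod', tri(t,(120+46/2.5,160+177/2.5),s,f(281,68)))
# stand rim top centre z=.042
print('stand', atz(t,(120+83/2.5,160+190/2.5),.042))
g=cv2.imread('pics/top0.png')[205:265,125:240]; cv2.imwrite('pics/st.png',cv2.resize(g,None,fx=6.9,fy=6.9,interpolation=cv2.INTER_CUBIC))
E
```

```text
c1 [0.598  0.1289 0.105 ]
c2 [ 0.5482 -0.2278  0.105 ]
c3 [ 0.4099 -0.2078  0.105 ]
c4 [0.4603 0.1467 0.105 ]
s c1 [0.6008 0.1216 0.105 ]
s c2 [ 0.5481 -0.225   0.105 ]
s c3 [ 0.4125 -0.2052  0.105 ]
s c4 [0.4643 0.1467 0.105 ]
g1 [0.6377 0.1249 0.037 ]
g2 [ 0.5873 -0.2355  0.037 ]
s g1 [0.6387 0.1211 0.037 ]
s g2 [ 0.5837 -0.2338  0.037 ]
tri rod (array([0.49551364, 0.37684571, 0.09581952]), np.float64(0.002587079215659848))
stand [0.48879337 0.36440548 0.042     ]
```

View pics/st.png

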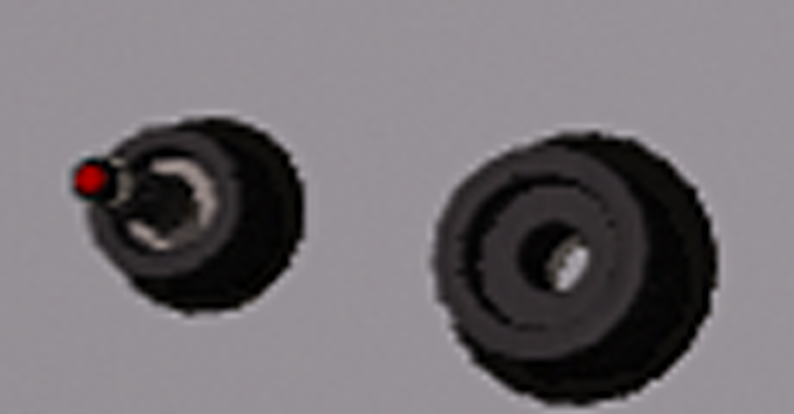

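```bash
python3 - <<'E'
from h import *
import pickle
P=pickle.load(open('p0.pkl','rb')); t,s=P['top'],P['side']
print('rod', atz(t,(138.04-.4,230.94-.4),.102),'stand',atz(t,(148.6-.4,234.1-.4),.042))
g=cv2.imread('pics/side0.png')
cv2.imwrite('pics/sg.png',cv2.resize(g[130:195,220:300],None,fx=9,fy=9,interpolation=cv2.INTER_CUBIC))
cv2.imwrite('pics/se.png',cv2.resize(g[225:285,315:365],None,fx=10,fy=10,interpolation=cv2.INTER_CUBIC))
g=cv2.imread('pics/top0.png')
cv2.imwrite('pics/te.png',cv2.resize(g[160:205,360:425],None,fx=12,fy=12,interpolation=cv2.INTER_CUBIC))
E
```

```text
rod [0.49395629 0.37595083 0.102     ] stand [0.49439619 0.37611729 0.042     ]
```

View pics/sg.png

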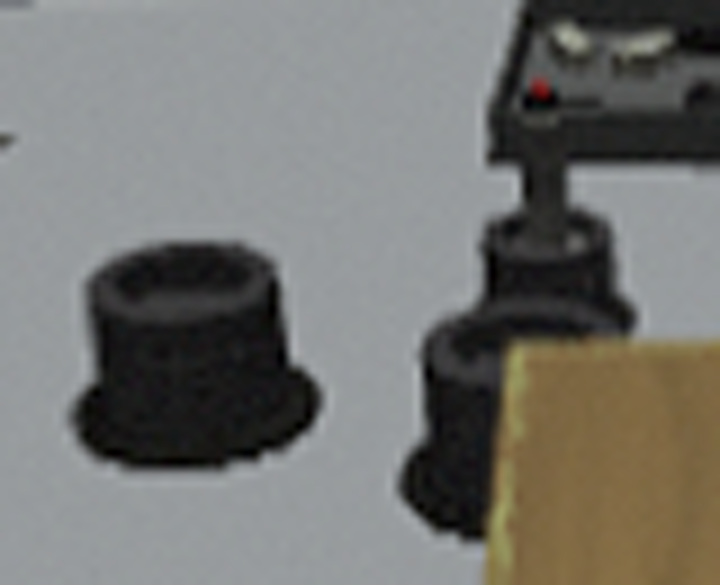

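View pics/se.png

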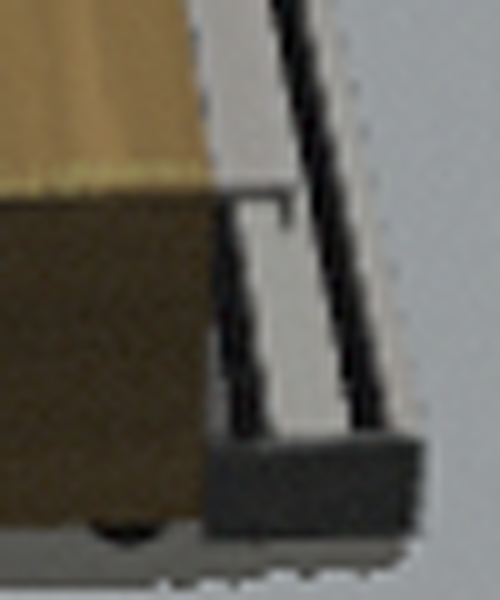

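View pics/te.png

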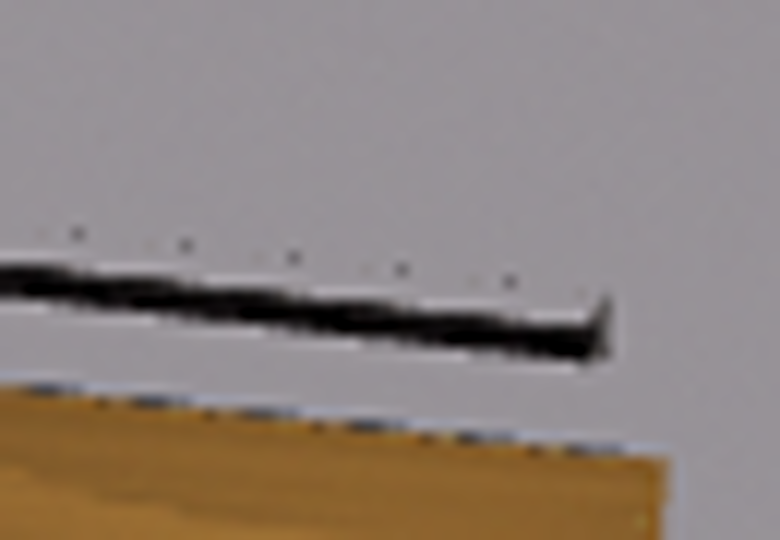

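```bash
cat >> h.py <<'E'
def profile(p,yd,srange,nr,z,off=(0,0)):
    yd=np.array(yd)/np.linalg.norm(yd); n=np.array([yd[1],-yd[0]])
    g=cv2.cvtColor(p['pixels'],cv2.COLOR_RGB2GRAY).astype(np.float32); out=[]
    S=np.linspace(*srange,120)
    for a in nr:
        X=np.c_[np.outer(S,yd)+a*n, np.full(len(S),z)]
        uv=proj(p,X).astype(np.float32)
        out.append(cv2.remap(g,uv[None,:,0],uv[None,:,1],cv2.INTER_LINEAR).mean())
    return np.array(out)
E
python3 - <<'E'
from h import *
import pickle
P=pickle.load(open('p0.pkl','rb'))
nr=np.arange(.596,.634,.001)
for nm in P:
  best=None
  for th in np.arange(.125,.16,.0025):
    pr=profile(P[nm],(np.sin(th),np.cos(th)),(-.13,.17),nr,.037)
    c=pr.min()
    if best is None or c<best[0]: best=(c,th,pr)
    print(nm,round(th,4),round(c,1),nr[pr.argmin()])
  print(nm,best[1]); print(' '.join(f'{a*1e3:.0f}:{b:.0f}' for a,b in zip(nr,best[2])))
  th=best[1]
  for lo in(.42,.56):
    nn=np.arange(lo,lo+.03,.001);pr=profile(P[nm],(np.sin(th),np.cos(th)),(-.13,.17),nn,.105);print(' '.join(f'{a*1e3:.0f}:{b:.0f}' for a,b in zip(nn,pr)))
E
```

```text
side 0.125 23.5 0.612
side 0.1275 21.6 0.611
side 0.13 20.0 0.611
side 0.1325 18.8 0.611
side 0.135 18.0 0.611
side 0.1375 17.5 0.611
side 0.14 17.5 0.611
side 0.1425 17.7 0.611
side 0.145 17.7 0.61
side 0.1475 18.5 0.61
side 0.15 19.5 0.61
side 0.1525 20.7 0.611
side 0.155 22.4 0.611
side 0.1575 24.5 0.611
side 0.16 27.1 0.611
side 0.14
596:146 597:146 598:146 599:146 600:146 601:146 602:147 603:148 604:148 605:143 606:128 607:97 608:58 609:30 610:18 611:17 612:21 613:30 614:47 615:70 616:96 617:122 618:141 619:150 620:151 621:150 622:150 623:149 624:150 625:152 626:154 627:155 628:155 629:155 630:155 631:154 632:154 633:154 634:154
420:119 421:118 422:118 423:118 424:118 425:118 426:118 427:118 428:117 429:116 430:116 431:116 432:117 433:118 434:119 435:117 436:114 437:114 438:119 439:123 440:124 441:122 442:118 443:114 444:109 445:107 446:106 447:106 448:106 449:106
560:107 561:107 562:107 563:106 564:106 565:106 566:105 567:104 568:103 569:103 570:102 571:102 572:102 573:104 574:108 575:114 576:124 577:137 578:146 579:149 580:148 581:147 582:147 583:147 584:147 585:147 586:148 58
[... 425 characters left out ...]
149 605:150 606:151 607:151 608:144 609:119 610:76 611:36 612:16 613:13 614:18 615:30 616:58 617:100 618:136 619:152 620:152 621:150 622:148 623:146 624:143 625:145 626:147 627:149 628:148 629:148 630:148 631:148 632:148 633:148 634:148
420:110 421:84 422:74 423:75 424:76 425:77 426:78 427:78 428:70 429:51 430:29 431:17 432:15 433:15 434:20 435:37 436:70 437:104 438:119 439:120 440:117 441:117 442:116 443:112 444:107 445:104 446:104 447:105 448:105 449:104
560:105 561:104 562:104 563:104 564:104 565:104 566:103 567:101 568:99 569:97 570:96 571:96 572:97 573:98 574:99 575:99 576:109 577:131 578:147 579:151 580:150 581:149 582:149 583:148 584:148 585:148 586:148 587:149 588:150 589:151 590:150
```

Emit:
carry_out([
  [[3.5,-2.8,0,0,0,0.1,8.78],[7,-5.6,0,0,0,0.2,8.78],[10.5,-8.4,0,0,0,0.266,8.78],[14,-11.2,0,0,0,0.266,8.78],[17.5,-14,0,0,0,0.266,8.78]],
])

```text
clock: 1.4
tool_pos: [0.4231, 0.433, 0.2019]
orientation: [0.07, 0.998, 0.0, 0.0]
force: [0.8, 0.1, 0.1]
gripper_width: 0.0879
```

Emit:
carry_out([
  [[3.5,-2.8,0,0,0,0,8.78],[7.2,-5.8,0,0,0,0,8.78],[7.2,-5.8,0,0,0,0,8.78],[7.2,-5.8,0,0,0,0,8.78]],
])

```text
clock: 1.8
tool_pos: [0.4946, 0.3751, 0.2015]
orientation: [0.071, 0.997, -0.0, -0.0]
force: [-0.9, 1.1, 0.0]
gripper_width: 0.0878
```

```bash
python3 - <<'E'
from h import *
o=status.get_obs(); print({k:np.round(v,4) for k,v in o.items() if k not in('effort','qvel')})
p=optics.snapshot('top'); save(p,'top1'); q=optics.snapshot('side'); 
a=np.vstack([cv2.resize(x['pixels'][...,::-1][r0:r1,c0:c1],(800,300),interpolation=cv2.INTER_CUBIC) for x,r0,r1,c0,c1 in[(p,195,270,80,280),(q,100,190,200,440)]]); cv2.imwrite('pics/g1.png',a)
E
```

```text
{'clock': np.float64(1.8), 'qpos': array([-0.7548,  0.4031,  0.0383,  1.6098, -0.0166,  1.1291,  0.7155]), 'tool_pos': array([0.4946, 0.3751, 0.2015]), 'orientation': array([ 7.130e-02,  9.975e-01, -1.000e-04, -0.000e+00]), 'force': array([-0.9456,  1.0918,  0.0122]), 'torque': array([0.0422, 0.0681, 0.0215]), 'gripper_width': np.float64(0.0878)}
```

View pics/g1.png

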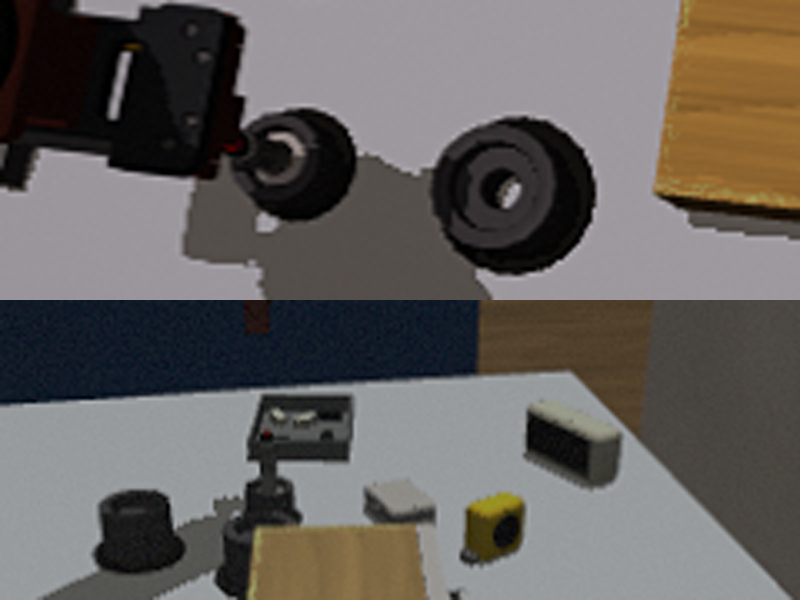

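Emit:
carry_out([
  [[0,0,-3,0,0,0,8.78],[0,0,-7,0,0,0,8.78],[0,0,-7,0,0,0,8.78],[0,0,-7,0,0,0,8.78]],
])

```text
clock: 2.3
tool_pos: [0.4925, 0.3773, 0.1319]
orientation: [0.069, 0.998, -0.0, -0.001]
force: [0.1, 0.1, 0.3]
gripper_width: 0.0878
```

```bash
python3 - <<'E'
from h import *
o=status.get_obs(); print(o['tool_pos'])
p=optics.snapshot('top'); q=optics.snapshot('side'); 
X=np.array(o['tool_pos']); print('tcp px',proj(q,X),'top',proj(p,X))
print('rod px pred',proj(q,[.494,.376,.102]))
a=np.vstack([cv2.resize(x['pixels'][...,::-1][r0:r1,c0:c1],(800,300),interpolation=cv2.INTER_CUBIC) for x,r0,r1,c0,c1 in[(p,195,270,80,280),(q,110,170,220,380)]]); cv2.imwrite('pics/g2.png',a)
E
```

```text
[0.49247164 0.37731384 0.13188762]
tcp px [[278.53880085 130.80931233]] top [[131.11244779 229.4273491 ]]
rod px pred [[279.42262721 139.11624792]]
```

View pics/g2.png

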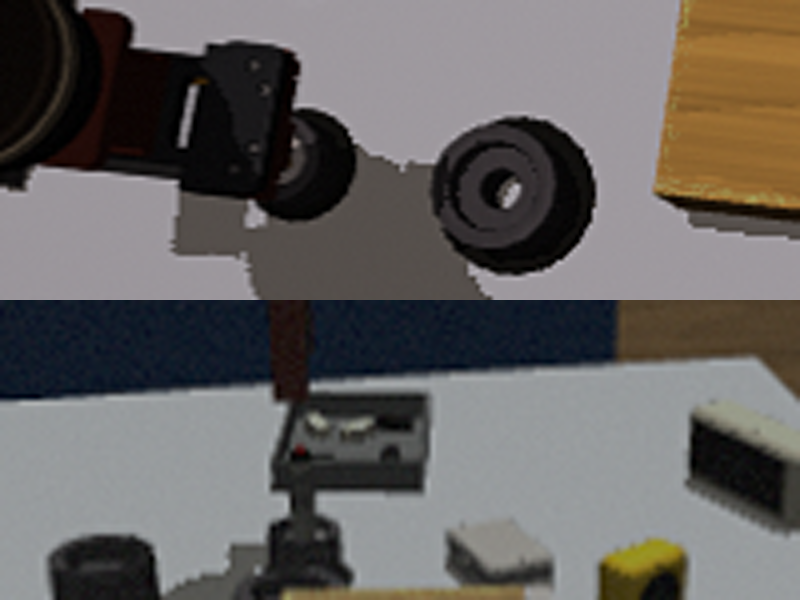

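```bash
python3 - <<'E'
from h import *
q=optics.snapshot('side'); o=status.get_obs();print(o['tool_pos'])
d=np.array([.139,.990,0])
for k in(.05,): print(proj(q,np.array([.4935,.376,.132])-k*d),proj(q,[.494,.376,.102]))
p=q['pixels']
print(p[124,270:290].tolist()); print(p[139:142,275:284].tolist())
E
```

```text
[0.49434018 0.37757044 0.13382932]
[[278.2657369 136.2329756]] [[279.42262721 139.11624792]]
[[15, 25, 38], [18, 25, 39], [12, 26, 40], [12, 22, 39], [27, 25, 30], [28, 11, 10], [33, 22, 23], [29, 17, 19], [32, 17, 15], [34, 23, 20], [34, 24, 16], [27, 19, 18], [13, 26, 40], [11, 20, 35], [19, 23, 38], [11, 22, 35], [12, 24, 38], [16, 21, 37], [20, 28, 42], [9, 20, 34]]
[[[80, 80, 79], [19, 18, 20], [36, 37, 37], [79, 82, 82], [77, 40, 39], [80, 42, 41], [75, 79, 78], [90, 92, 91], [88, 89, 89]], [[62, 65, 62], [28, 27, 27], [58, 59, 59], [22, 24, 26], [48, 11, 19], [59, 10, 9], [23, 21, 27], [74, 77, 76], [73, 75, 74]], [[38, 42, 36], [36, 38, 38], [68, 70, 68], [11, 11, 17], [17, 19, 21], [6, 11, 11], [11, 13, 12], [29, 33, 32], [38, 40, 42]]]
```

Emit:
carry_out([
  [[0,0,-3,0,0,0,8.78],[0,0,-6,0,0,0,8.78],[0,0,-7.6,0,0,0,8.78],[0,0,-7.6,0,0,0,8.78],[0,0,-7.6,0,0,0,4]],
])

```text
clock: 2.95
tool_pos: [0.4944, 0.3769, 0.0571]
orientation: [0.07, 0.998, 0.001, 0.001]
force: [-0.8, -0.4, 0.4]
gripper_width: 0.0826
```

```bash
python3 - <<'E'
from h import *
for _ in range(3):
  q=optics.snapshot('side'); o=status.get_obs();print(o['tool_pos'],o['force'],o['gripper_width'])
cv2.imwrite('pics/g3.png',cv2.resize(q['pixels'][110:170,220:380,::-1],(800,300),interpolation=cv2.INTER_CUBIC))
E
```

```text
[0.49477702 0.37714668 0.05758687] [0.44864403 0.45511191 0.64456398] 0.07905011611868426
[0.49480343 0.37712844 0.05763595] [-1.04738269  0.6956509   0.09658421] 0.07479837052237409
[0.49469902 0.37705971 0.05751435] [ 0.68888574  0.22625586 -0.01454654] 0.07118449046988307
```

View pics/g3.png

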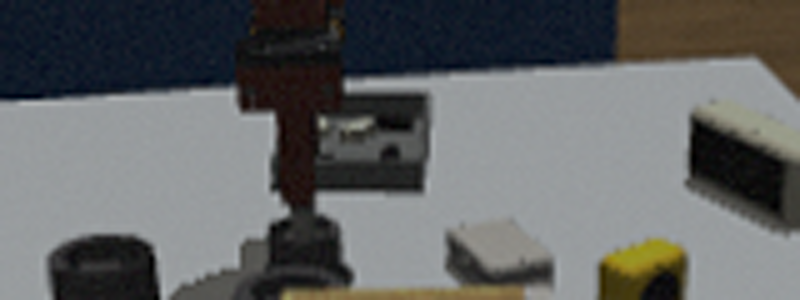

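Emit:
carry_out([
  [[0,0,0,0,0,0,0.5],[0,0,0,0,0,0,0.5],[0,0,0,0,0,0,0.5],[0,0,0,0,0,0,0.5],[0,0,0,0,0,0,0.5]],
])

```text
clock: 3.6
tool_pos: [0.4937, 0.3762, 0.0556]
orientation: [0.07, 0.998, -0.0, -0.0]
force: [-0.2, -0.8, -0.0]
gripper_width: 0.031
```

Emit:
carry_out([
  [[0,0,0,0,0,0,0.5],[0,0,0,0,0,0,0.5],[0,0,0,0,0,0,0.5],[0,0,0,0,0,0,0.5],[0,0,0,0,0,0,0.5]],
])

```text
clock: 4.1
tool_pos: [0.4937, 0.3762, 0.0555]
orientation: [0.07, 0.998, -0.0, -0.0]
force: [-0.5, 0.1, -1.5]
gripper_width: 0.0171
```

Emit:
carry_out([
  [[0,0,1,0,0,0,0.5],[0,0,2.5,0,0,0,0.5],[0,0,4.5,0,0,0,0.5],[0,0,7,0,0,0,0.5],[0,0,10,0,0,0,0.5]],
])

```text
clock: 4.6
tool_pos: [0.4935, 0.3759, 0.1573]
orientation: [0.07, 0.998, -0.0, -0.0]
force: [0.5, 0.5, -2.3]
gripper_width: 0.0173
```

Emit:
carry_out([
  [[0,0,2.5,0,0,0,0.5],[0,0,2.5,0,0,0,0.5],[0,0,2.5,0,0,0,0.5]],
])

```text
clock: 4.9
tool_pos: [0.4939, 0.3763, 0.1816]
orientation: [0.07, 0.998, 0.001, 0.001]
force: [-0.2, -0.4, -0.9]
gripper_width: 0.0169
```

```bash
python3 - <<'E'
from h import *
p=optics.snapshot('top');q=optics.snapshot('side'); o=status.get_obs();print(o['tool_pos'],o['orientation'],o['force'],o['gripper_width'])
cv2.imwrite('pics/g4.png',cv2.resize(q['pixels'][90:170,220:320,::-1],(750,600),interpolation=cv2.INTER_CUBIC))
X=o['tool_pos'];print(proj(q,X+[[0,0,.0],[0,0,-.0255],[0,0,-.0455],[0,0,.047]]))
E
```

```text
[0.49310273 0.37570321 0.1796934 ] [ 6.98184020e-02  9.97559357e-01 -6.03160477e-04 -5.97026133e-04] [-1.01989215 -0.52119002 -1.47126194] 0.017023315755863286
[[278.11769338 117.44790753]
 [278.46760819 124.7163805 ]
 [278.73929407 130.3202696 ]
 [277.46263263 103.68032452]]
```

View pics/g4.png

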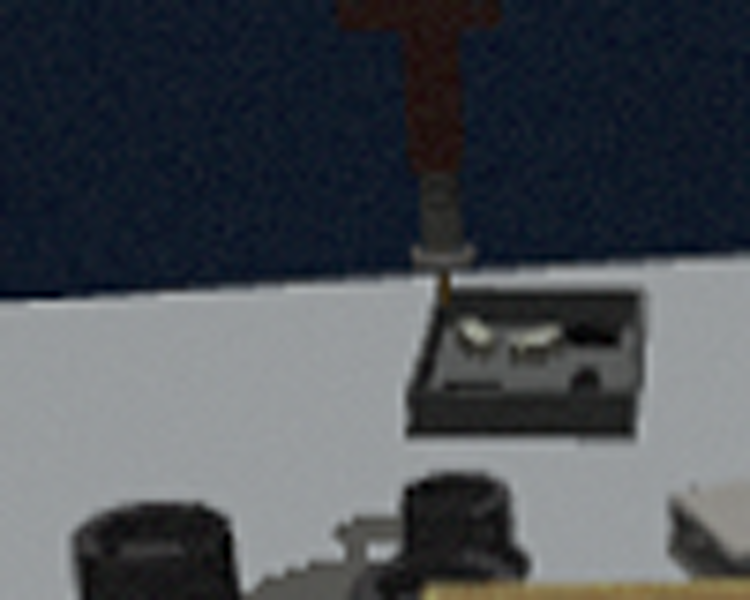

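Emit:
carry_out([
  [[0.8,-4,0.5,0,0,0,0.5],[1.6,-8.5,0.5,0,0,0,0.5],[2.5,-13,0.5,0,0,0,0.5],[3.3,-17.5,0.5,0,0,0,0.5],[4.1,-22,0.5,0,0,0,0.5]],
])

```text
clock: 5.5
tool_pos: [0.534, 0.1542, 0.1843]
orientation: [0.07, 0.998, -0.001, -0.001]
force: [1.2, -0.5, -1.8]
gripper_width: 0.0175
```

Emit:
carry_out([
  [[0.9,-4.5,0,0,0,0,0.5],[1.8,-9,0,0,0,0,0.5],[2.6,-13.5,0,0,0,0,0.5],[3.4,-18,0,0,0,0,0.5],[4.2,-22.5,0,0,0,0,0.5]],
])

```text
clock: 6.0
tool_pos: [0.576, -0.0705, 0.1844]
orientation: [0.07, 0.998, -0.0, -0.001]
force: [0.6, -0.7, -1.8]
gripper_width: 0.0174
```

Emit:
carry_out([
  [[1,-4.5,0,0,0,0,0.5],[1.9,-9.5,0,0,0,0,0.5],[1.9,-9.5,0,0,0,0,0.5],[1.9,-9.5,0,0,0,0,0.5]],
])

```text
clock: 6.4
tool_pos: [0.5946, -0.1654, 0.1839]
orientation: [0.072, 0.997, -0.0, -0.001]
force: [0.2, 1.5, -1.8]
gripper_width: 0.0172
```

```bash
python3 - <<'E'
from h import *
p=optics.snapshot('top');q=optics.snapshot('side'); o=status.get_obs();print(o['tool_pos'],o['orientation'],o['force'],o['gripper_width'],o['clock'])
cv2.imwrite('pics/h1.png',cv2.resize(q['pixels'][140:290,270:470,::-1],(800,600),interpolation=cv2.INTER_CUBIC))
X=o['tool_pos'];print(proj(q,X+[[0,0,.0],[0,0,-.0255],[0,0,-.0455],[0,0,.047]]))
E
```

```text
[ 0.59521405 -0.1622821   0.18445375] [ 6.92810295e-02  9.97596477e-01  5.18090102e-04 -1.06739576e-03] [ 0.3151903   1.36499083 -2.02212117] 0.01737281348060578 6.5
[[351.21249534 192.59946639]
 [350.60246236 202.83195733]
 [350.13571899 210.62293267]
 [352.38214057 172.81949271]]
```

View pics/h1.png

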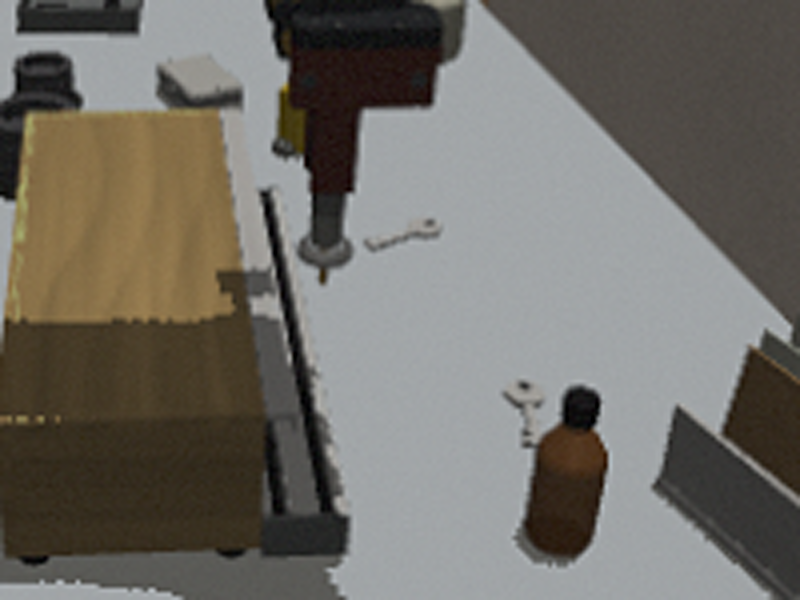

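Emit:
carry_out([
  [[0,0,-3,0,0,0,0.5],[0,0,-6,0,0,0,0.5],[0,0,-8.2,0,0,0,0.5],[0,0,-8.2,0,0,0,0.5],[0,0,-8.2,0,0,0,0.5]],
])

```text
clock: 7.0
tool_pos: [0.5959, -0.1623, 0.1039]
orientation: [0.069, 0.998, 0.0, -0.0]
force: [-0.2, 0.1, -1.1]
gripper_width: 0.0174
```

```bash
python3 - <<'E'
from h import *
for i in range(4):
  q=optics.snapshot('side'); o=status.get_obs();print(o['tool_pos'],o['force'])
p=optics.snapshot('top')
cv2.imwrite('pics/h2.png',cv2.resize(q['pixels'][210:285,310:410,::-1],(800,600),interpolation=cv2.INTER_CUBIC))
cv2.imwrite('pics/h2t.png',cv2.resize(p['pixels'][140:220,330:450,::-1],(800,533),interpolation=cv2.INTER_CUBIC))
X=o['tool_pos'];print(proj(q,X+[[0,0,.0],[0,0,-.0255],[0,0,-.0455],[0,0,.047]]))
E
```

```text
[ 0.59649582 -0.16284518  0.10472668] [ 0.03814142 -0.0554988  -1.27879289]
[ 0.59675814 -0.1632109   0.10514107] [ 0.39903823  0.16006201 -1.17704617]
[ 0.5968153  -0.16347361  0.10527302] [ 0.55227676 -0.21843881 -0.94052051]
[ 0.59669661 -0.163613    0.1051695 ] [ 0.34522585  0.17687481 -1.44942378]
[[350.16981629 223.59795652]
 [349.59678588 232.83765112]
 [349.15831849 239.87652434]
 [351.26855771 205.7510584 ]]
```

View pics/h2.png

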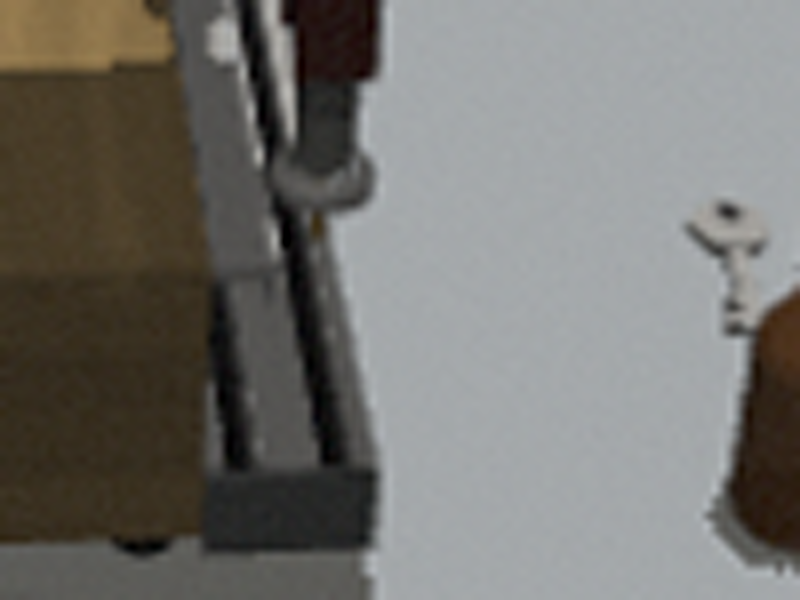

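View pics/h2t.png

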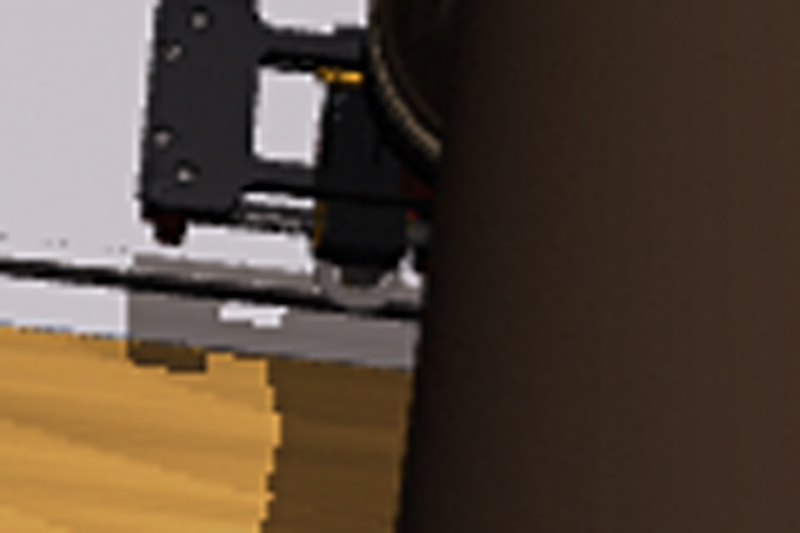

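```bash
python3 - <<'E'
from h import *
import pickle
from scipy.optimize import least_squares
P=pickle.load(open('p0.pkl','rb')); s=P['side']; 
th=.14;n=np.array([np.cos(th),-np.sin(th)]);y=np.array([np.sin(th),np.cos(th)])
def W(a,b,z): return np.r_[n*a+y*b,z]
f=lambda a,b:(315+a/10-.45,225+b/10-.45)
C=f(212,188); Bc=f(205,518); T=f(422,437); Tb=f(415,535); TL=f(208,440)
print('cab top corner on z=.105', [atz(s,C,.105)[:2]@v for v in(n,y)])
print('cab bottom?',[ (atz(s,Bc,z)[:2]@n).round(4) for z in(0,.005,.01)],[ (atz(s,Bc,z)[:2]@y).round(4) for z in(0,.005,.01)])
for z in(.031,.034,.037,.04,.043): print(z,'T',[round(atz(s,T,z)[:2]@v,4) for v in(n,y)],'TL',[round(atz(s,TL,z)[:2]@v,4) for v in(n,y)])
for z in(0,.005,.01): print(z,'Tb',[round(atz(s,Tb,z)[:2]@v,4) for v in(n,y)])
t=P['top']
for nm,c in dict(nearfront=(360+667/12-.46,160+455/12-.46),grooveend=(360+605/12-.46,160+355/12-.46)).items():
  for z in(.105,.037,.027): print(nm,z,[round(atz(t,c,z)[:2]@v,4) for v in(n,y)])
q=(120+331/2.5-.3,160+51/2.5-.3); print('far front',[round(atz(t,q,.105)[:2]@v,4) for v in(n,y)])
E
```

```text
cab top corner on z=.105 [np.float64(0.5747461846822762), np.float64(-0.14744336586470463)]
cab bottom? [np.float64(0.5778), np.float64(0.5771), np.float64(0.5765)] [np.float64(-0.1332), np.float64(-0.1385), np.float64(-0.1438)]
0.031 T [np.float64(0.6236), np.float64(-0.1434)] TL [np.float64(0.5767), np.float64(-0.1417)]
0.034 T [np.float64(0.6229), np.float64(-0.1467)] TL [np.float64(0.5763), np.float64(-0.145)]
0.037 T [np.float64(0.6222), np.float64(-0.15)] TL [np.float64(0.5759), np.float64(-0.1483)]
0.04 T [np.float64(0.6216), np.float64(-0.1533)] TL [np.float64(0.5755), np.float64(-0.1517)]
0.043 T [np.float64(0.6209), np.float64(-0.1566)] TL [np.float64(0.5751), np.float64(-0.155)]
0 Tb [np.float64(0.6242), np.float64(-0.1413)]
0.005 Tb [np.float64(0.6232), np.float64(-0.1465)]
0.01 Tb [np.float64(0.6221), np.float64(-0.1517)]
nearfront 0.105 [np.float64(0.5766), np.float64(-0.1479)]
nearfront 0.037 [np.float64(0.5928), np.float64(-0.1638)]
nearfront 0.027 [np.float64(0.5952), np.float64(-0.1662)]
grooveend 0.105 [np.float64(0.594), np.float64(-0.1354)]
grooveend 0.037 [np.float64(0.6116), np.float64(-0.1503)]
grooveend 0.027 [np.float64(0.6142), np.float64(-0.1525)]
far front [np.float64(0.5747), np.float64(0.2119)]
```

Emit:
carry_out([
  [[-0.16,0.02,-0.6,0,0,0,0.5],[-0.16,0.02,-1.1,0,0,0,0.5],[-0.16,0.02,-1.1,0,0,0,0.5]],
])

```text
clock: 7.55
tool_pos: [0.5934, -0.1634, 0.0917]
orientation: [0.07, 0.998, 0.0, -0.001]
force: [-0.8, 0.4, -1.0]
gripper_width: 0.0175
```

```bash
python3 - <<'E'
from h import *
th=.14;n=np.array([np.cos(th),-np.sin(th)]);y=np.array([np.sin(th),np.cos(th)])
acc=0;M=[]
for i in range(8):
  q=optics.snapshot('side'); o=status.get_obs();M.append(o['tool_pos']);acc=acc+q['pixels'].astype(float)/8
M=np.array(M);print(M.round(4).tolist(),o['force']);X=M.mean(0);print(X,X[:2]@n,X[:2]@y)
im=acc.astype(np.uint8)
cv2.imwrite('pics/h3.png',cv2.resize(im[210:270,320:380,::-1],(600,600),interpolation=cv2.INTER_CUBIC))
print(proj(q,X+[[0,0,.0],[0,0,-.0255],[0,0,-.0455],[0,0,.047]]))
for z in(.035,.032,.038):
  print(z,[proj(q,np.r_[n*(.6121+d)+y*(X[:2]@y),z]).round(1).tolist() for d in(-.0045,0,.0045)])
pk=acc; np.save('h3.npy',acc)
E
```

```text
[[0.5937, -0.1635, 0.092], [0.5939, -0.1636, 0.0923], [0.5941, -0.1636, 0.0925], [0.5942, -0.1636, 0.0926], [0.5942, -0.1636, 0.0927], [0.5942, -0.1636, 0.0927], [0.5942, -0.1636, 0.0928], [0.5942, -0.1636, 0.0928]] [-0.24423467 -0.28245865 -2.01344733]
[ 0.59409806 -0.16359835  0.09257031] 0.611114430533665 -0.07909541024676917
[[348.76756339 228.3260845 ]
 [348.21976213 237.42127152]
 [347.80061597 244.35060865]
 [349.81802297 210.7603572 ]]
0.035 [[[346.1, 248.5]], [[348.0, 248.4]], [[349.9, 248.4]]]
0.032 [[[346.0, 249.5]], [[347.9, 249.4]], [[349.8, 249.4]]]
0.038 [[[346.1, 247.5]], [[348.0, 247.4]], [[350.0, 247.4]]]
```

View pics/h3.png

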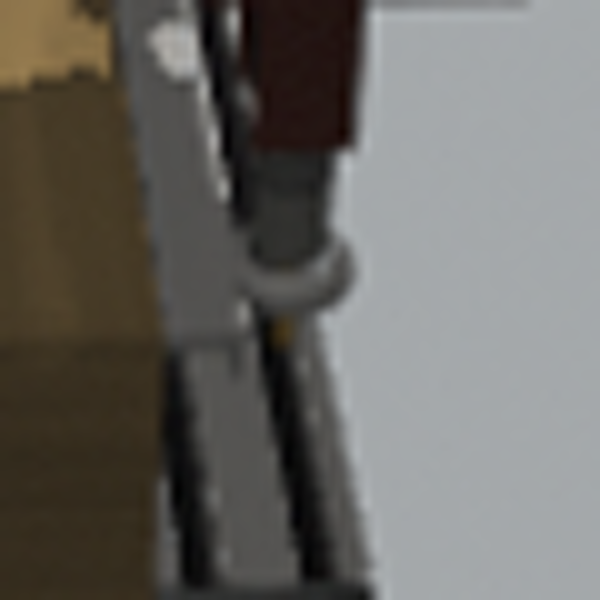

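```bash
python3 - <<'E'
import numpy as np
a=np.load('h3.npy').mean(2)
for r in range(242,254): print(r,a[r,340:358].round().astype(int).tolist())
print(np.load('h3.npy')[240:247,344:352].round().astype(int).tolist())
E
```

```text
242 [81, 82, 82, 89, 100, 52, 14, 34, 51, 63, 80, 106, 162, 172, 170, 169, 168, 168]
243 [74, 73, 71, 72, 73, 54, 14, 32, 51, 63, 83, 94, 142, 171, 168, 169, 169, 168]
244 [67, 68, 64, 62, 75, 78, 12, 25, 40, 63, 82, 93, 139, 172, 169, 168, 169, 168]
245 [79, 78, 75, 60, 79, 82, 11, 14, 30, 63, 86, 86, 124, 173, 169, 168, 169, 169]
246 [85, 84, 80, 62, 77, 79, 18, 14, 22, 64, 101, 80, 113, 174, 170, 168, 169, 168]
247 [84, 84, 82, 70, 79, 80, 33, 14, 17, 52, 88, 81, 98, 150, 171, 169, 168, 168]
248 [84, 84, 84, 80, 84, 79, 42, 11, 15, 39, 70, 82, 92, 138, 172, 169, 168, 169]
249 [85, 84, 84, 84, 84, 81, 58, 13, 14, 31, 67, 83, 90, 132, 172, 169, 168, 168]
250 [85, 84, 84, 84, 83, 84, 74, 10, 16, 28, 63, 87, 83, 120, 173, 169, 169, 168]
251 [85, 84, 84, 84, 83, 84, 78, 16, 15, 19, 64, 99, 80, 105, 158, 170, 168, 168]
252 [87, 83, 84, 84, 83, 84, 79, 32, 15, 18, 53, 85, 81, 94, 141, 171, 169, 168]
253 [83, 84, 84, 84, 83, 83, 78, 42, 13, 16, 41, 71, 82, 94, 139, 172, 169, 168]
[[[110, 108, 106], [46, 47, 44], [60, 60, 58], [69, 69, 67], [71, 70, 70], [68, 68, 67], [66, 65, 64], [65, 64, 63]], [[127, 126, 123], [53, 53, 52], [38, 37, 37], [52, 50, 46], [64, 59, 50], [66, 62, 56], [71, 71, 70], [95, 96, 96]], [[102, 100, 98], [53, 52, 51], [15, 16, 13], [43, 36, 24], [66, 54, 32], [70, 65, 53], [81, 80, 79], [106, 106, 106]], [[74, 74, 72], [55, 54, 54], [16, 15, 12], [43, 34, 17], [68, 54, 30], [70, 65, 55], [84, 84, 82], [94, 95, 93]], [[76, 76, 74], [78, 78, 77], [12, 12, 11], [32, 26, 16], [50, 42, 29], [66, 64, 58], [83, 83, 81], [93, 93, 92]], [[80, 79, 77], [83, 82, 80], [10, 10, 12], [15, 14, 14], [31, 30, 30], [63, 63, 61], [87, 86, 84], [87, 87, 84]], [[78, 77, 76], [81, 80, 78], [18, 18, 18], [13, 14, 14], [22, 21, 22], [65, 64, 63], [102, 101, 99], [82, 81, 78]]]
```

Emit:
carry_out([
  [[0.1,-0.01,0,0,0,0,0.5],[0.1,-0.01,-0.5,0,0,0,0.5],[0.1,-0.01,-0.9,0,0,0,0.5],[0.1,-0.01,-0.9,0,0,0,0.5],[0.1,-0.01,-0.9,0,0,0,0.5]],
])

```text
clock: 8.45
tool_pos: [0.5949, -0.1636, 0.0833]
orientation: [0.07, 0.998, 0.0, -0.0]
force: [0.8, -0.8, -1.1]
gripper_width: 0.0173
```

```bash
cat > look.py <<'E'
from h import *
import sys
th=.14;n=np.array([np.cos(th),-np.sin(th)]);y=np.array([np.sin(th),np.cos(th)])
acc=0;M=[];F=[];N=int(sys.argv[2])
for i in range(N):
  q=optics.snapshot('side'); o=status.get_obs();M.append(o['tool_pos']);F.append(o['force']);acc=acc+q['pixels'].astype(float)/N
X=np.mean(M,0);print('pos',X.round(4),'n,s',X[:2]@n,X[:2]@y,'F',np.mean(F,0).round(2),'clk',o['clock'],o['gripper_width'],o['orientation'])
im=acc.astype(np.uint8); np.save('last.npy',acc)
cv2.imwrite('pics/%s.png'%sys.argv[1],cv2.resize(im[210:270,320:380,::-1],(600,600),interpolation=cv2.INTER_CUBIC))
a=acc.mean(2)
for r in range(240,256): print(r,a[r,342:356].round().astype(int).tolist(), (acc[r,344:352,0]-acc[r,344:352,2]).round().astype(int).tolist())
E
python3 look.py h4 5
```

```text
pos [ 0.5952 -0.1637  0.0837] n,s 0.6122011844049016 -0.07904280872584306 F [-0.27 -0.32 -1.84] clk 8.7 0.017259447022420507 [6.98564946e-02 9.97557045e-01 3.13831696e-06 1.09984699e-04]
240 [82, 82, 82, 84, 78, 75, 70, 71, 79, 95, 103, 80, 77, 112] [4, 3, 1, 4, 10, 10, 3, 2]
241 [84, 80, 75, 84, 93, 93, 92, 90, 92, 87, 85, 80, 74, 119] [3, 3, 3, 3, 7, 6, 3, 3]
242 [83, 81, 69, 69, 79, 84, 89, 87, 85, 78, 72, 66, 88, 138] [3, 3, 3, 2, 3, 3, 3, 3]
243 [72, 72, 67, 60, 60, 69, 71, 71, 68, 62, 68, 110, 150, 163] [2, 2, 2, 2, 2, 1, 3, 4]
244 [65, 63, 75, 77, 35, 46, 56, 58, 66, 79, 122, 161, 174, 170] [2, 3, 2, 3, 14, 11, 3, 1]
245 [75, 60, 78, 80, 10, 28, 49, 58, 81, 85, 127, 176, 171, 169] [3, 3, -2, 17, 36, 21, 2, 2]
246 [80, 63, 78, 80, 16, 27, 48, 67, 101, 80, 112, 176, 171, 168] [2, 3, -1, 18, 42, 19, 1, 4]
247 [82, 70, 79, 80, 33, 20, 35, 56, 87, 81, 99, 151, 171, 170] [3, 3, 0, 8, 24, 8, 1, 4]
248 [83, 80, 83, 80, 41, 11, 18, 40, 72, 82, 92, 138, 172, 169] [3, 3, 0, -1, 3, 1, 2, 4]
249 [84, 84, 84, 82, 58, 13, 14, 33, 66, 83, 89, 132, 172, 169] [4, 3, 1, 0, 0, 1, 3, 3]
250 [85, 83, 85, 84, 74, 11, 10, 29, 64, 87, 84, 120, 175, 169] [3, 3, 3, -1, 0, 0, 2, 4]
251 [85, 82, 83, 85, 78, 14, 14, 23, 63, 99, 81, 105, 158, 170] [3, 4, 3, -1, -1, 0, 2, 3]
252 [85, 85, 83, 84, 78, 33, 14, 19, 52, 85, 81, 94, 141, 172] [3, 3, 3, 1, 0, -2, 3, 3]
253 [84, 84, 85, 83, 79, 43, 11, 15, 41, 70, 82, 94, 139, 173] [3, 3, 4, 2, -1, 2, 1, 2]
254 [83, 83, 82, 83, 81, 57, 12, 14, 34, 66, 83, 90, 133, 173] [3, 3, 4, 2, 0, -2, 1, 3]
255 [84, 84, 84, 83, 85, 77, 10, 13, 28, 64, 86, 81, 120, 174] [3, 3, 3, 3, -4, 0, 0, 2]
```

View pics/h4.png

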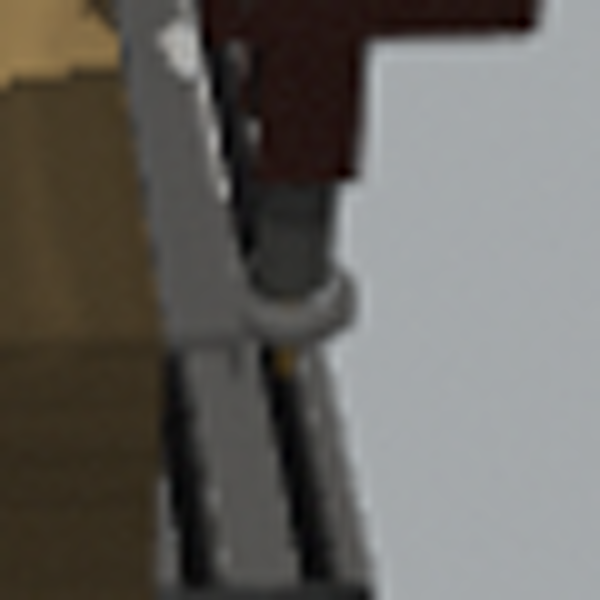

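Emit:
carry_out([
  [[0,0,-0.2,0,0,0,0.5],[0,0,-0.4,0,0,0,0.5],[0,0,-0.6,0,0,0,0.5],[0,0,-0.6,0,0,0,0.5]],
])

```text
clock: 9.1
tool_pos: [0.5948, -0.1636, 0.0772]
orientation: [0.07, 0.998, 0.0, -0.0]
force: [0.0, -0.4, -1.5]
gripper_width: 0.0173
```

```bash
python3 look.py h5 5
```

```text
pos [ 0.5951 -0.1637  0.0776] n,s 0.6121163446633958 -0.07901670366975987 F [ 0.35 -0.29 -1.53] clk 9.35 0.01747063146756532 [6.98518635e-02 9.97557373e-01 6.51860553e-06 7.29545036e-05]
240 [82, 82, 76, 38, 45, 46, 50, 48, 44, 46, 70, 98, 91, 147] [2, 1, 2, 3, 2, 3, 2, 2]
241 [83, 83, 80, 65, 40, 39, 47, 46, 49, 75, 109, 87, 83, 128] [3, 1, 1, 2, 4, 1, 3, 0]
242 [84, 85, 84, 84, 73, 71, 70, 68, 74, 87, 104, 78, 79, 118] [3, 2, 2, 5, 11, 10, 4, 3]
243 [72, 73, 75, 87, 92, 93, 90, 89, 89, 87, 84, 78, 86, 137] [3, 4, 3, 4, 7, 7, 3, 3]
244 [64, 61, 62, 72, 82, 91, 91, 89, 86, 79, 74, 65, 102, 165] [2, 3, 3, 4, 3, 3, 2, 3]
245 [75, 57, 67, 61, 65, 74, 74, 71, 68, 62, 71, 112, 154, 172] [2, 3, 2, 2, 2, 1, 2, 3]
246 [81, 62, 74, 74, 42, 47, 58, 62, 70, 66, 102, 163, 174, 170] [2, 2, 1, 5, 12, 7, 2, 3]
247 [83, 71, 80, 79, 33, 29, 49, 55, 72, 79, 101, 152, 172, 169] [2, 3, 1, 16, 32, 17, 2, 3]
248 [85, 81, 83, 78, 42, 27, 48, 50, 70, 83, 93, 138, 173, 169] [3, 3, 1, 21, 41, 22, 2, 3]
249 [84, 84, 84, 82, 58, 22, 33, 39, 65, 83, 89, 132, 173, 169] [3, 3, 1, 10, 25, 9, 2, 3]
250 [83, 84, 84, 84, 74, 10, 11, 28, 64, 87, 83, 121, 173, 170] [3, 3, 3, -1, 3, -1, 3, 3]
251 [84, 83, 83, 84, 77, 15, 11, 22, 65, 100, 79, 105, 159, 171] [4, 4, 2, 0, -1, 2, 2, 4]
252 [84, 84, 83, 85, 79, 33, 11, 15, 53, 85, 81, 93, 140, 172] [3, 4, 4, 2, 1, 2, 1, 3]
253 [84, 84, 84, 83, 79, 41, 15, 16, 40, 72, 82, 93, 140, 172] [3, 3, 3, 0, 0, -1, 0, 2]
254 [84, 85, 83, 83, 81, 56, 11, 14, 34, 65, 83, 90, 133, 172] [3, 3, 4, 3, 1, 0, 1, 2]
255 [85, 83, 84, 83, 86, 77, 12, 13, 30, 64, 85, 81, 119, 173] [4, 3, 3, 3, 1, 0, 1, 2]
```

View pics/h5.png

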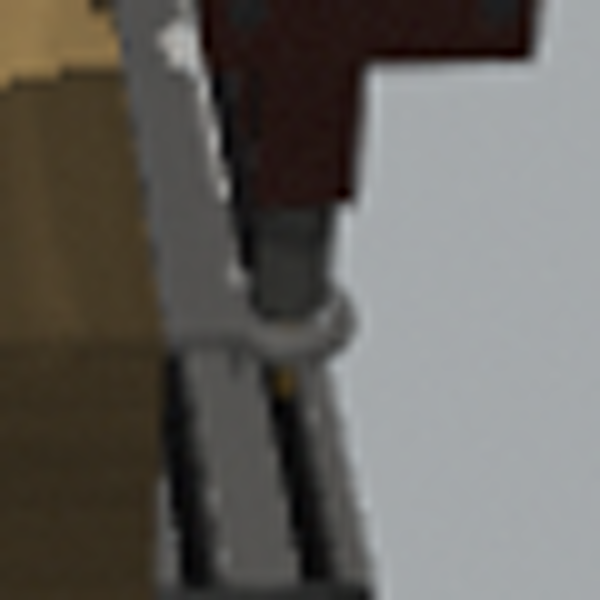

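Emit:
carry_out([
  [[0.03,0,-0.2,0,0,0,0.5],[0.03,0,-0.4,0,0,0,0.5],[0.03,0,-0.5,0,0,0,0.5],[0.03,0,-0.5,0,0,0,0.5],[0.03,0,-0.5,0,0,0,0.5]],
])

```text
clock: 9.85
tool_pos: [0.5954, -0.1637, 0.0726]
orientation: [0.07, 0.998, 0.0, -0.0]
force: [0.8, -0.2, -1.6]
gripper_width: 0.0171
```

```bash
python3 look.py h6 5
```

```text
pos [ 0.5955 -0.1637  0.0727] n,s 0.6124889811487221 -0.07898586407658227 F [ 0.12  0.12 -1.39] clk 10.1 0.017143476073264975 [6.98306149e-02 9.97558861e-01 6.61464607e-06 6.05991584e-05]
240 [83, 87, 93, 49, 44, 47, 48, 48, 48, 43, 60, 113, 150, 172] [3, 3, 3, 2, 3, 3, 2, 3]
241 [83, 82, 76, 63, 45, 47, 50, 47, 48, 42, 56, 89, 103, 152] [1, 2, 2, 2, 2, 2, 4, 2]
242 [83, 85, 79, 60, 35, 47, 49, 48, 45, 59, 93, 94, 84, 131] [2, 2, 2, 3, 0, 3, 2, -1]
243 [72, 73, 74, 69, 50, 39, 44, 48, 57, 72, 108, 87, 82, 125] [2, 2, 1, 5, 13, 7, 2, 1]
244 [64, 63, 76, 85, 81, 77, 80, 82, 84, 84, 92, 81, 79, 116] [3, 3, 3, 3, 7, 5, 3, 3]
245 [74, 58, 69, 82, 89, 96, 96, 95, 92, 87, 83, 70, 81, 137] [2, 3, 4, 3, 3, 3, 2, 3]
246 [80, 59, 61, 67, 73, 84, 86, 83, 82, 77, 67, 68, 115, 166] [1, 3, 3, 3, 3, 2, 4, 2]
247 [82, 71, 72, 71, 62, 66, 69, 69, 67, 65, 64, 101, 161, 173] [2, 2, 1, 2, 2, 1, 2, 3]
248 [84, 80, 84, 77, 50, 43, 55, 56, 66, 76, 88, 134, 174, 171] [4, 3, 1, 6, 18, 13, 1, 3]
249 [84, 84, 85, 81, 56, 24, 49, 49, 64, 83, 91, 134, 174, 169] [2, 3, 0, 20, 39, 26, 0, 3]
250 [84, 83, 84, 83, 72, 22, 46, 39, 62, 87, 83, 121, 175, 170] [3, 3, 0, 16, 37, 18, 0, 4]
251 [84, 84, 83, 85, 77, 20, 27, 23, 63, 100, 80, 105, 157, 171] [4, 3, 2, 6, 21, 6, 1, 4]
252 [84, 85, 84, 84, 79, 31, 11, 17, 52, 85, 80, 94, 140, 171] [2, 4, 3, 0, -1, 0, 1, 4]
253 [84, 84, 83, 85, 79, 41, 13, 19, 38, 71, 83, 94, 140, 173] [3, 3, 3, 2, -1, 0, 0, 2]
254 [84, 85, 84, 83, 81, 56, 14, 14, 33, 66, 84, 90, 133, 173] [3, 3, 4, 3, 0, 0, 2, 3]
255 [85, 85, 84, 82, 85, 77, 12, 14, 29, 63, 86, 82, 118, 174] [3, 3, 4, 2, -1, 1, 2, 2]
```

View pics/h6.png

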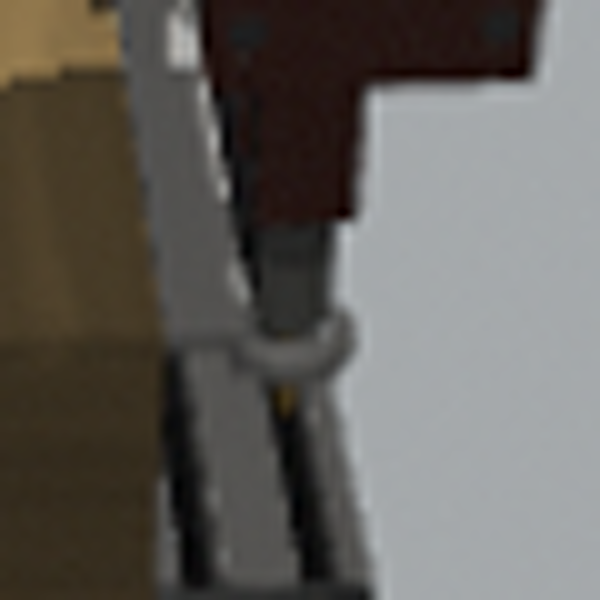

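Emit:
carry_out([
  [[0,0,-0.2,0,0,0,0.5],[0,0,-0.4,0,0,0,0.5],[0,0,-0.5,0,0,0,0.5],[0,0,-0.5,0,0,0,0.5],[0,0,-0.5,0,0,0,0.5]],
])

```text
clock: 10.6
tool_pos: [0.5956, -0.1637, 0.0677]
orientation: [0.07, 0.998, 0.0, 0.0]
force: [-0.1, 0.5, 0.7]
gripper_width: 0.0171
```

```bash
python3 look.py h7 5
```

```text
pos [ 0.5955 -0.1637  0.0677] n,s 0.6125132699408411 -0.07896132886715254 F [-0.21  0.1   0.76] clk 10.85 0.01716197255541162 [6.98374225e-02 9.97558384e-01 1.42058897e-05 6.61065270e-05]
240 [80, 106, 152, 29, 44, 48, 48, 49, 47, 43, 72, 142, 174, 170] [3, 1, 1, 2, 2, 3, 2, 3]
241 [81, 92, 109, 42, 44, 47, 50, 48, 47, 43, 67, 133, 176, 171] [4, 2, 2, 2, 2, 3, 2, 3]
242 [83, 82, 76, 52, 43, 48, 49, 49, 48, 43, 53, 99, 145, 172] [2, 1, 3, 2, 3, 2, 3, 1]
243 [73, 73, 69, 51, 46, 48, 49, 48, 47, 42, 76, 124, 100, 152] [2, 3, 3, 3, 2, 2, 2, 2]
244 [63, 64, 72, 68, 38, 40, 49, 48, 46, 50, 90, 120, 80, 127] [3, 3, 1, 2, 3, 1, 3, 2]
245 [70, 60, 76, 84, 69, 57, 52, 54, 60, 77, 86, 87, 78, 116] [2, 3, 2, 5, 18, 13, 6, 2]
246 [75, 59, 77, 88, 89, 85, 84, 83, 83, 88, 84, 79, 87, 140] [3, 3, 3, 5, 8, 7, 5, 3]
247 [82, 67, 67, 78, 90, 96, 96, 93, 91, 88, 81, 69, 86, 150] [2, 3, 4, 4, 4, 2, 3, 3]
248 [85, 79, 69, 63, 71, 79, 81, 80, 76, 70, 63, 66, 114, 166] [2, 2, 3, 3, 3, 3, 2, 2]
249 [84, 83, 81, 73, 57, 57, 63, 63, 65, 66, 71, 114, 162, 172] [3, 3, 1, 2, 6, 5, 2, 2]
250 [84, 83, 83, 84, 70, 38, 52, 52, 63, 83, 82, 123, 176, 171] [3, 3, 2, 9, 28, 21, 2, 3]
251 [85, 84, 84, 85, 78, 20, 32, 32, 63, 99, 81, 105, 159, 172] [3, 3, 3, 9, 26, 16, 2, 3]
252 [85, 84, 84, 84, 78, 33, 11, 17, 51, 86, 80, 94, 141, 171] [3, 3, 3, 0, 3, 0, 1, 3]
253 [85, 84, 84, 83, 79, 42, 13, 16, 41, 72, 82, 94, 140, 173] [3, 4, 3, 2, -2, 0, 0, 3]
254 [85, 85, 85, 84, 81, 57, 12, 14, 33, 66, 84, 90, 133, 173] [3, 3, 4, 2, -1, 1, 1, 2]
255 [85, 84, 84, 83, 85, 78, 14, 15, 29, 64, 87, 81, 119, 175] [3, 3, 4, 3, 0, -1, 1, 2]
```

View pics/h7.png

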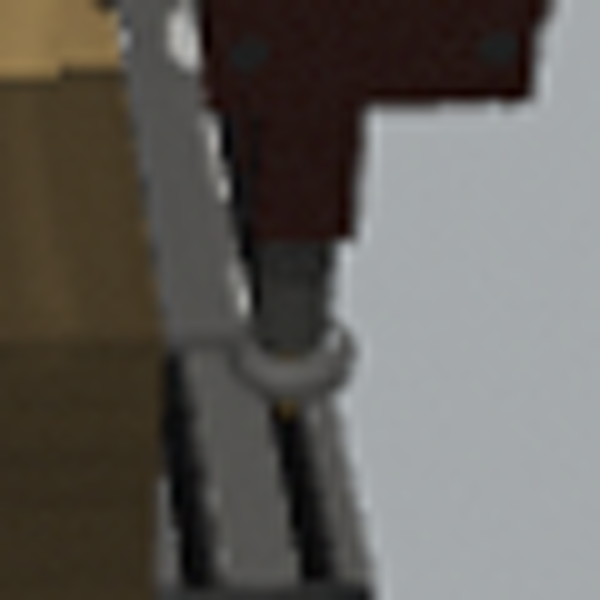

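Emit:
carry_out([
  [[0,0,-0.1,0,0,0,0.5],[0,0,-0.2,0,0,0,0.5],[0,0,-0.3,0,0,0,0.5],[0,0,-0.3,0,0,0,0.5]],
])

```text
clock: 11.25
tool_pos: [0.5955, -0.1636, 0.0646]
orientation: [0.07, 0.998, 0.0, 0.0]
force: [-0.3, 0.5, 1.3]
gripper_width: 0.0173
```

```bash
python3 look.py h8 2 |head -1
```

```text
pos [ 0.5954 -0.1636  0.0646] n,s 0.6124469396351225 -0.0789392502262336 F [-0.09 -0.05  0.71] clk 11.35 0.017206599513167137 [ 6.98202928e-02  9.97559585e-01  1.58676570e-05 -2.78938838e-05]
```

Emit:
carry_out([
  [[0,0,-0.05,0,0,0,0.5],[0,0,-0.1,0,0,0,0.5],[0,0,-0.1,0,0,0,0.5]],
])

```text
clock: 11.65
tool_pos: [0.5954, -0.1636, 0.0636]
orientation: [0.07, 0.998, 0.0, 0.0]
force: [1.2, 0.3, 1.8]
gripper_width: 0.0171
```

```bash
python3 look.py h9 2 |head -1
```

```text
pos [ 0.5954 -0.1636  0.0636] n,s 0.6124487922086626 -0.0789413737556285 F [-0.16 -0.02  0.82] clk 11.75 0.017124151533061384 [ 6.98490364e-02  9.97557573e-01  2.66087609e-05 -4.74975957e-06]
```

Emit:
carry_out([
  [[0,0,-0.05,0,0,0,0.5],[0,0,-0.1,0,0,0,0.5],[0,0,-0.1,0,0,0,0.5]],
])

```text
clock: 12.05
tool_pos: [0.5954, -0.1636, 0.0626]
orientation: [0.07, 0.998, 0.0, -0.0]
force: [0.2, 0.2, 2.1]
gripper_width: 0.0172
```

Emit:
carry_out([
  [[0,0,-0.05,0,0,0,0.5],[0,0,-0.1,0,0,0,0.5],[0,0,-0.1,0,0,0,0.5]],
])

```text
clock: 12.35
tool_pos: [0.5954, -0.1636, 0.0616]
orientation: [0.07, 0.998, 0.0, -0.0]
force: [0.4, 0.5, 1.6]
gripper_width: 0.0173
```

```bash
python3 look.py h10 2 |head -1
```

```text
pos [ 0.5954 -0.1636  0.0616] n,s 0.6124369589001538 -0.07893548446355306 F [0.94 0.31 1.86] clk 12.45 0.017234257847517205 [ 6.98308297e-02  9.97558848e-01  3.08163455e-05 -2.25219362e-06]
```

View pics/h10.png

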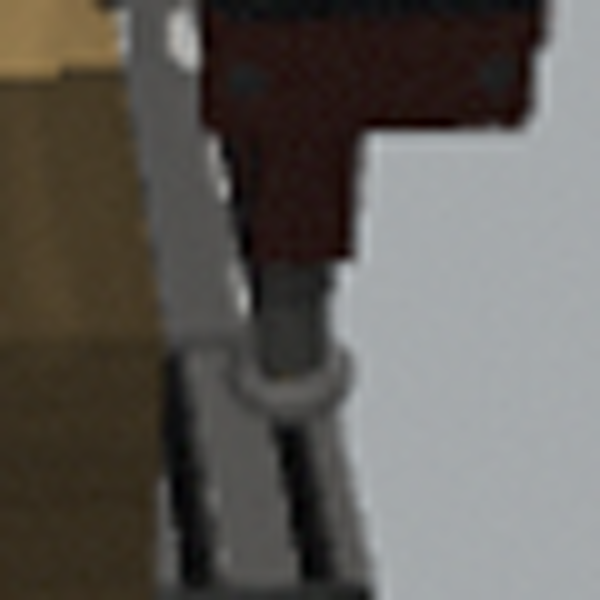

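Emit:
carry_out([
  [[0,0,-0.05,0,0,0,0.5],[0,0,-0.1,0,0,0,0.5],[0,0,-0.1,0,0,0,0.5]],
])

```text
clock: 12.75
tool_pos: [0.5958, -0.1637, 0.0613]
orientation: [0.07, 0.998, 0.0, 0.0]
force: [-0.8, 0.7, 6.1]
gripper_width: 0.0172
```

Emit:
carry_out([
  [[0,0,-0.05,0,0,0,0.5],[0,0,-0.05,0,0,0,0.5]],
])

```text
clock: 12.95
tool_pos: [0.596, -0.1637, 0.0612]
orientation: [0.07, 0.998, 0.0, 0.001]
force: [-0.5, -0.2, 8.3]
gripper_width: 0.0171
```

Emit:
carry_out([
  [[0,0,-0.05,0,0,0,0.5],[0,0,-0.05,0,0,0,0.5]],
])

```text
clock: 13.15
tool_pos: [0.5963, -0.1637, 0.0612]
orientation: [0.07, 0.998, 0.0, 0.001]
force: [-2.5, 1.9, 12.7]
gripper_width: 0.0177
```

Emit:
carry_out([
  [[0,0,0.03,0,0,0,0.5],[0,0,0.03,0,0,0,0.5],[0,0,0.03,0,0,0,0.5],[0,0,0.03,0,0,0,0.5],[0,0,0.03,0,0,0,0.5]],
])

```text
clock: 13.65
tool_pos: [0.5961, -0.1636, 0.0612]
orientation: [0.07, 0.998, 0.0, 0.001]
force: [-1.3, 1.9, 11.7]
gripper_width: 0.0171
```

```bash
python3 look.py h11 6 |head -1
```

```text
pos [ 0.5961 -0.1637  0.0612] n,s 0.6131380957133893 -0.07887811475128291 F [-1.35  1.28 10.56] clk 13.95 0.01706504179846219 [6.98357832e-02 9.97558149e-01 7.90235939e-05 8.34755680e-04]
```

View pics/h11.png

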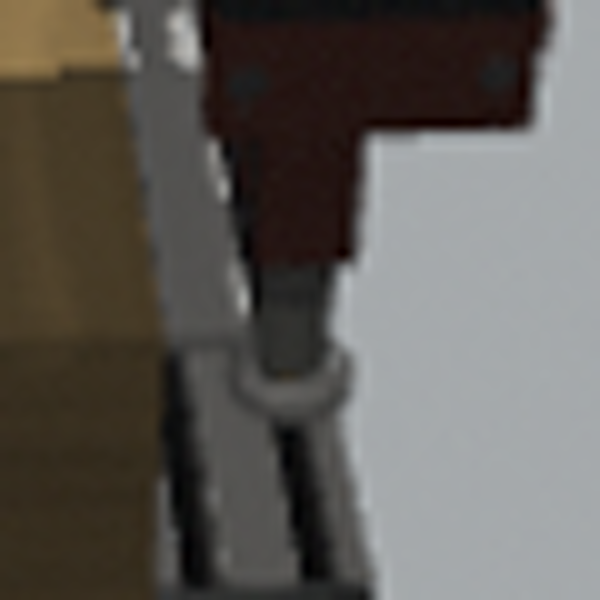

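Emit:
carry_out([
  [[0,0,0,0,0,0,0.5],[0,0,0,0,0,0,0.5],[0,0,0,0,0,0,0.5],[0,0,0,0,0,0,0.5],[0,0,0,0,0,0,0.5]],
])

```text
clock: 14.45
tool_pos: [0.5961, -0.1637, 0.0612]
orientation: [0.07, 0.998, 0.0, 0.001]
force: [-1.4, 1.3, 10.7]
gripper_width: 0.0168
```

Emit:
carry_out([
  [[0,0,0,0,0,0,0.5],[0,0,0,0,0,0,0.5],[0,0,0,0,0,0,0.5],[0,0,0,0,0,0,0.5],[0,0,0,0,0,0,0.5]],
])

```text
clock: 14.95
tool_pos: [0.5962, -0.1637, 0.0612]
orientation: [0.07, 0.998, 0.0, 0.001]
force: [-2.2, 1.3, 11.0]
gripper_width: 0.0174
```

```bash
python3 look.py h12 3 |head -1
```

```text
pos [ 0.5961 -0.1637  0.0612] n,s 0.6131392339020487 -0.07887277791276551 F [-1.79  1.5  10.36] clk 15.1 0.01723023139895947 [6.97932836e-02 9.97561134e-01 7.37673825e-05 8.21954472e-04]
```

Emit:
carry_out([
  [[0,0,0.4,0,0,0,0.5],[0,0,1.2,0,0,0,0.5],[0,0,3,0,0,0,0.5],[0,0,6,0,0,0,0.5],[0,0,10,0,0,0,0.5]],
])

```text
clock: 15.6
tool_pos: [0.5935, -0.1634, 0.159]
orientation: [0.07, 0.998, 0.0, -0.003]
force: [1.2, 1.1, -1.3]
gripper_width: 0.0173
```

Emit:
carry_out([
  [[0,0,2.5,0,0,0,0.5],[0,0,2.5,0,0,0,0.5],[0,0,2.5,0,0,0,0.5]],
])

```text
clock: 15.9
tool_pos: [0.595, -0.1636, 0.1846]
orientation: [0.07, 0.998, 0.0, -0.0]
force: [-0.2, 0.3, -1.9]
gripper_width: 0.0171
```

```bash
python3 - <<'E'
from h import *
p=optics.snapshot('top');q=optics.snapshot('side'); o=status.get_obs();print(o['tool_pos'],o['orientation'],o['force'],o['gripper_width'],o['clock'])
cv2.imwrite('pics/i1.png',cv2.resize(q['pixels'][160:235,300:400,::-1],(800,600),interpolation=cv2.INTER_CUBIC))
save(p,'i1t')
X=o['tool_pos'];print(proj(q,X+[[0,0,.0],[0,0,-.0255],[0,0,-.0455],[0,0,.047]]))
E
```

```text
[ 0.59425402 -0.16337561  0.18317954] [ 6.98253904e-02  9.97558061e-01  1.55007299e-04 -1.51846023e-03] [ 0.22036204  0.15945334 -2.06075161] 0.017326473769685977 16.0
[[350.88469769 193.41563487]
 [350.27943966 203.64074923]
 [349.81637918 211.42576401]
 [352.04531335 173.64844597]]
```

View pics/i1.png

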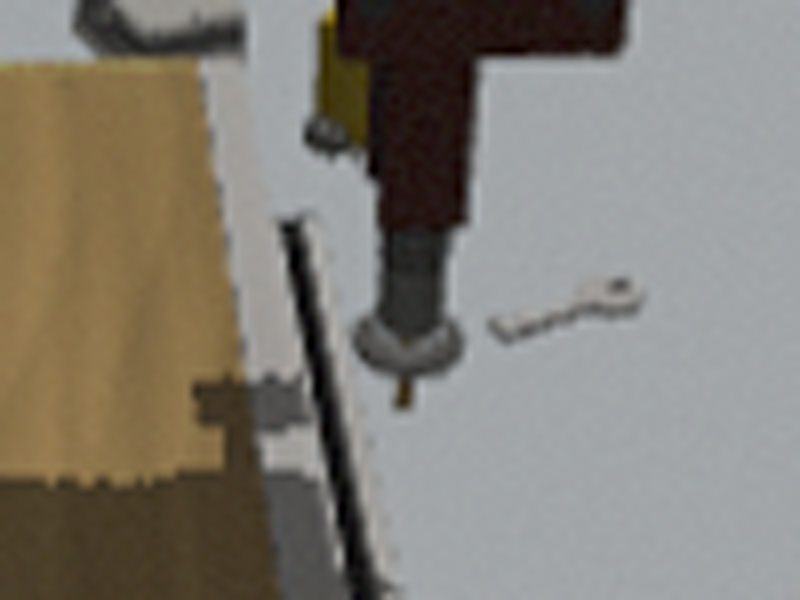

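View pics/i1t.png

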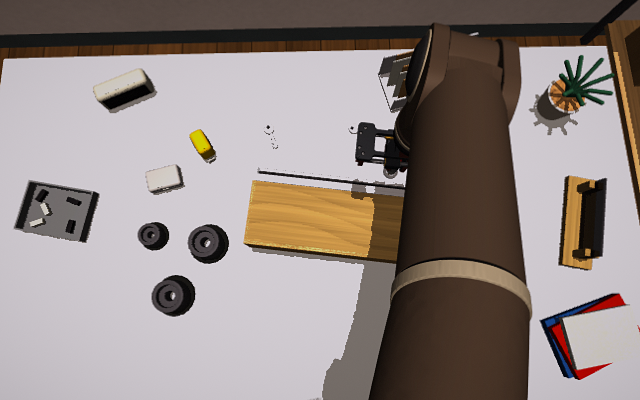

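```bash
python3 - <<'E'
from h import *
import pickle
P=pickle.load(open('p0.pkl','rb'));t=P['top']
im=cv2.imread('pics/i1t.png')
cv2.imwrite('pics/st2.png',cv2.resize(im[215:257,130:175],None,fx=14,fy=14,interpolation=cv2.INTER_CUBIC))
c=np.array([.4937,.3762])
for r,z in((.026,.042),(.018,.042),(.008,.03)):
  A=np.linspace(0,2*np.pi,9)[:-1]
  print(z,r,(( proj(t,np.c_[c+r*np.c_[np.cos(A),np.sin(A)],np.full(8,z)])-[130,215]+.46)*14).round().tolist())
im2=cv2.resize(im[215:257,130:175],None,fx=14,fy=14,interpolation=cv2.INTER_CUBIC)
for r,z in((.026,.042),(.018,.042),(.008,.03)):
  A=np.linspace(0,2*np.pi,60)
  for u in (proj(t,np.c_[c+r*np.c_[np.cos(A),np.sin(A)],np.full(60,z)])-[130,215]+.46)*14: cv2.circle(im2,tuple(int(v) for v in u.round()),1,(0,255,0),-1)
cv2.imwrite('pics/st3.png',im2)
E
```

```text
0.042 0.026 [[268.0, 115.0], [154.0, 164.0], [101.0, 277.0], [142.0, 388.0], [252.0, 431.0], [368.0, 382.0], [420.0, 268.0], [378.0, 158.0]]
0.042 0.018 [[266.0, 163.0], [187.0, 197.0], [150.0, 275.0], [179.0, 352.0], [255.0, 382.0], [335.0, 348.0], [371.0, 270.0], [342.0, 193.0]]
0.03 0.008 [[290.0, 233.0], [256.0, 248.0], [240.0, 282.0], [252.0, 316.0], [286.0, 329.0], [321.0, 314.0], [336.0, 280.0], [324.0, 246.0]]
```

View pics/st3.png

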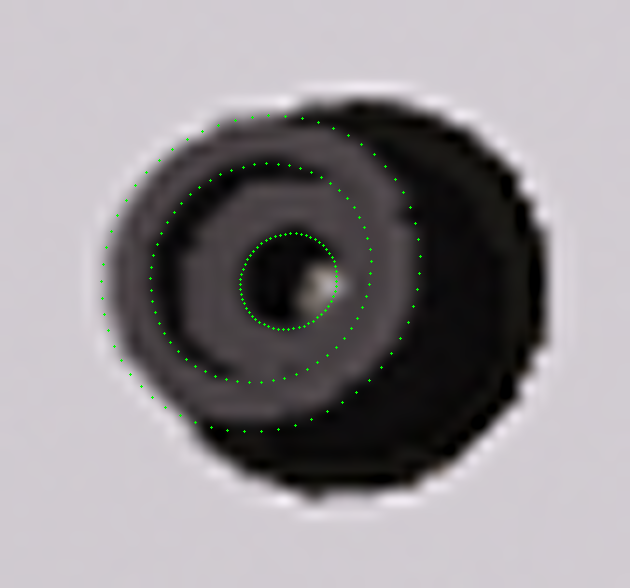

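Emit:
carry_out([
  [[-0.8,4.5,0.3,0,0,0,0.5],[-1.7,9,0.3,0,0,0,0.5],[-2.5,13.5,0.3,0,0,0,0.5],[-3.4,18,0.3,0,0,0,0.5],[-4.2,22.5,0.3,0,0,0,0.5]],
])

```text
clock: 16.5
tool_pos: [0.5518, 0.0628, 0.1863]
orientation: [0.07, 0.998, -0.0, -0.001]
force: [1.5, 0.7, -0.8]
gripper_width: 0.0173
```

Emit:
carry_out([
  [[-0.8,4.5,0,0,0,0,0.5],[-1.7,9,0,0,0,0,0.5],[-2.5,13.5,0,0,0,0,0.5],[-3.4,18,0,0,0,0,0.5],[-4.2,22.5,0,0,0,0,0.5]],
])

```text
clock: 17.0
tool_pos: [0.5099, 0.2876, 0.1862]
orientation: [0.07, 0.998, -0.001, -0.001]
force: [0.3, -0.4, -1.4]
gripper_width: 0.0174
```

Emit:
carry_out([
  [[-0.8,4.5,0,0,0,0,0.5],[-1.7,8.9,0,0,0,0,0.5],[-1.7,8.9,0,0,0,0,0.5],[-1.7,8.9,0,0,0,0,0.5],[-1.7,8.9,0,0,0,0,0.5]],
])

```text
clock: 17.5
tool_pos: [0.4946, 0.3735, 0.1867]
orientation: [0.071, 0.998, -0.001, -0.001]
force: [0.6, 0.2, -1.6]
gripper_width: 0.0173
```

```bash
cat > look2.py <<'E'
from h import *
import sys
acc=0;M=[];F=[];N=4
for i in range(N):
  q=optics.snapshot('side'); o=status.get_obs();M.append(o['tool_pos']);F.append(o['force']);acc=acc+q['pixels'].astype(float)/N
X=np.mean(M,0);print('pos',np.array(M).round(4).tolist(),'F',np.mean(F,0).round(2),'clk',o['clock'],o['gripper_width'],o['orientation'])
cv2.imwrite('pics/%s.png'%sys.argv[1],cv2.resize(acc.astype(np.uint8)[90:170,230:330,::-1],(800,640),interpolation=cv2.INTER_CUBIC)[:600])
print(proj(q,X+[[0,0,.0],[0,0,-.0255],[0,0,-.0455],[0,0,.047]]))
E
python3 look2.py j1
```

```text
pos [[0.4949, 0.3733, 0.1871], [0.4951, 0.3734, 0.1875], [0.4951, 0.3736, 0.1877], [0.4951, 0.3739, 0.188]] F [ 0.46 -0.05 -1.62] clk 17.7 0.017197774504919838 [ 7.09257685e-02  9.97481576e-01 -1.89942106e-04  7.11182598e-05]
[[278.66373284 115.34053015]
 [279.00890246 122.6599594 ]
 [279.27692794 128.3030068 ]
 [278.01766002 101.47599954]]
```

View pics/j1.png

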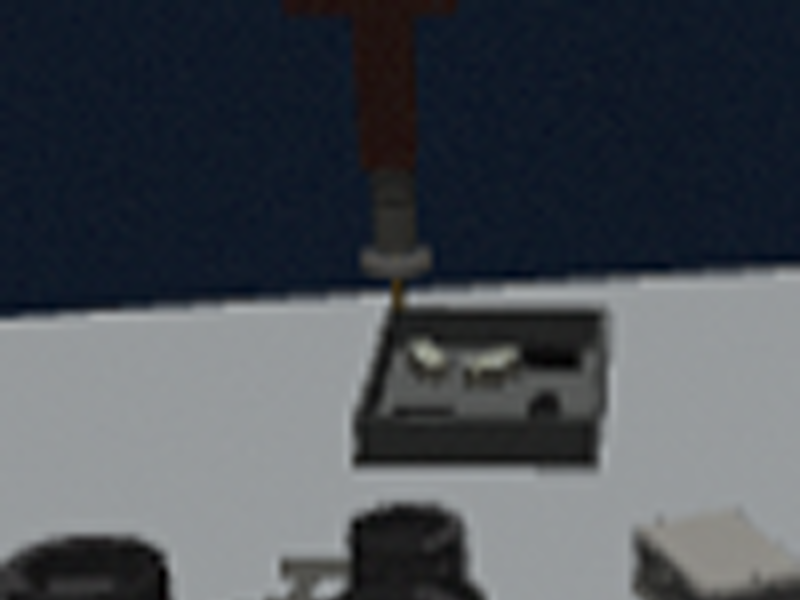

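Emit:
carry_out([
  [[-0.1,0,-3,0,0,0,0.5],[-0.1,0,-6,0,0,0,0.5],[-0.1,0,-8.3,0,0,0,0.5],[-0.1,0,-8.3,0,0,0,0.5],[-0.1,0,-8.3,0,0,0,0.5]],
])

```text
clock: 18.2
tool_pos: [0.4939, 0.3749, 0.1055]
orientation: [0.07, 0.998, -0.0, 0.0]
force: [-0.6, 0.2, -1.1]
gripper_width: 0.0173
```

Emit:
carry_out([
  [[0,0,0,0,0,0,0.5],[0,0,0,0,0,0,0.5],[0,0,0,0,0,0,0.5]],
])

```text
clock: 18.5
tool_pos: [0.494, 0.3757, 0.1061]
orientation: [0.07, 0.998, 0.001, 0.001]
force: [0.2, -0.1, -1.8]
gripper_width: 0.0172
```

```bash
python3 look2.py j2
```

```text
pos [[0.4938, 0.3756, 0.1058], [0.4937, 0.3756, 0.1057], [0.4936, 0.3755, 0.1054], [0.4935, 0.3754, 0.1053]] F [ 0.08 -0.33 -1.65] clk 18.7 0.016946383689575222 [6.97944514e-02 9.97561373e-01 1.42906836e-04 1.47907019e-04]
[[279.28302859 138.20745714]
 [279.61982141 145.08132981]
 [279.88115254 150.38098184]
 [278.65180738 125.18666869]]
```

View pics/j2.png

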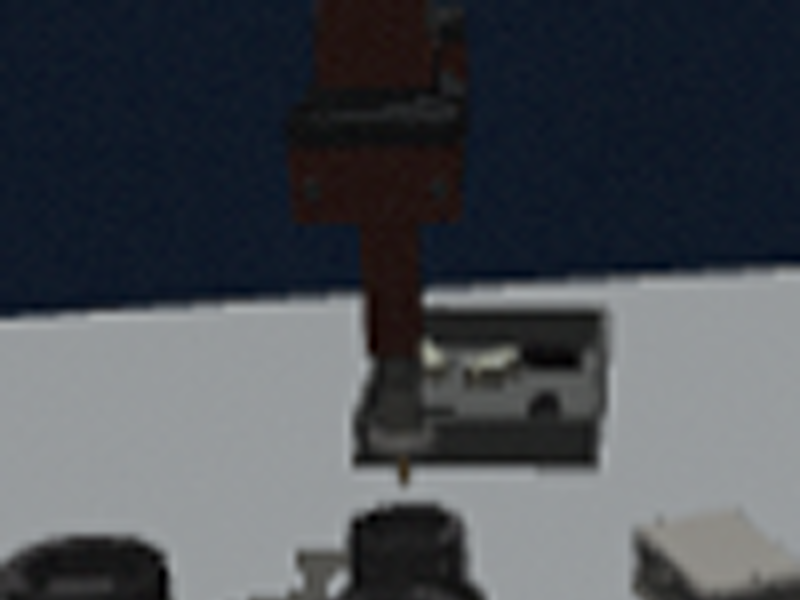

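Emit:
carry_out([
  [[0,0,-0.8,0,0,0,0.5],[0,0,-1.6,0,0,0,0.5],[0,0,-2.3,0,0,0,0.5],[0,0,-2.8,0,0,0,0.5],[0,0,-2.8,0,0,0,0.5]],
])

```text
clock: 19.2
tool_pos: [0.4928, 0.3749, 0.0757]
orientation: [0.07, 0.998, -0.001, -0.001]
force: [-0.5, 0.7, -1.6]
gripper_width: 0.0171
```

Emit:
carry_out([
  [[0,0,-0.3,0,0,0,0.5],[0,0,-0.6,0,0,0,0.5],[0,0,-0.9,0,0,0,0.5],[0,0,-0.9,0,0,0,0.5]],
])

```text
clock: 19.6
tool_pos: [0.4932, 0.3752, 0.0675]
orientation: [0.07, 0.998, -0.0, -0.0]
force: [-0.3, 0.6, -1.3]
gripper_width: 0.0171
```

Emit:
carry_out([
  [[0,0,-0.3,0,0,0,0.5],[0,0,-0.6,0,0,0,0.5],[0,0,-0.8,0,0,0,0.5],[0,0,-0.8,0,0,0,0.5]],
])

```text
clock: 20.0
tool_pos: [0.4932, 0.3752, 0.0595]
orientation: [0.07, 0.998, -0.0, -0.0]
force: [0.4, 0.7, -1.0]
gripper_width: 0.017
```

Emit:
carry_out([
  [[0,0,-0.1,0,0,0,0.5],[0,0,-0.2,0,0,0,0.5],[0,0,-0.3,0,0,0,0.5],[0,0,-0.3,0,0,0,0.5]],
])

```text
clock: 20.4
tool_pos: [0.4934, 0.3753, 0.0568]
orientation: [0.07, 0.998, -0.0, -0.0]
force: [0.7, -0.2, -0.9]
gripper_width: 0.017
```

Emit:
carry_out([
  [[0,0,-0.05,0,0,0,0.5],[0,0,-0.1,0,0,0,0.5],[0,0,-0.1,0,0,0,0.5]],
])

```text
clock: 20.7
tool_pos: [0.4934, 0.3753, 0.0559]
orientation: [0.07, 0.998, -0.0, -0.0]
force: [1.0, -0.8, -0.2]
gripper_width: 0.017
```

```bash
python3 look2.py j3
```

```text
pos [[0.4934, 0.3754, 0.0559], [0.4934, 0.3754, 0.056], [0.4934, 0.3753, 0.056], [0.4934, 0.3753, 0.056]] F [-0.33 -0.35 -1.5 ] clk 20.9 0.01709782232704869 [ 6.98582154e-02  9.97556930e-01  2.23997305e-05 -1.06557173e-05]
[[279.88366731 151.4791773 ]
 [280.21315127 158.10193289]
 [280.46872451 163.20813234]
 [279.26576571 138.93435777]]
```

View pics/j3.png

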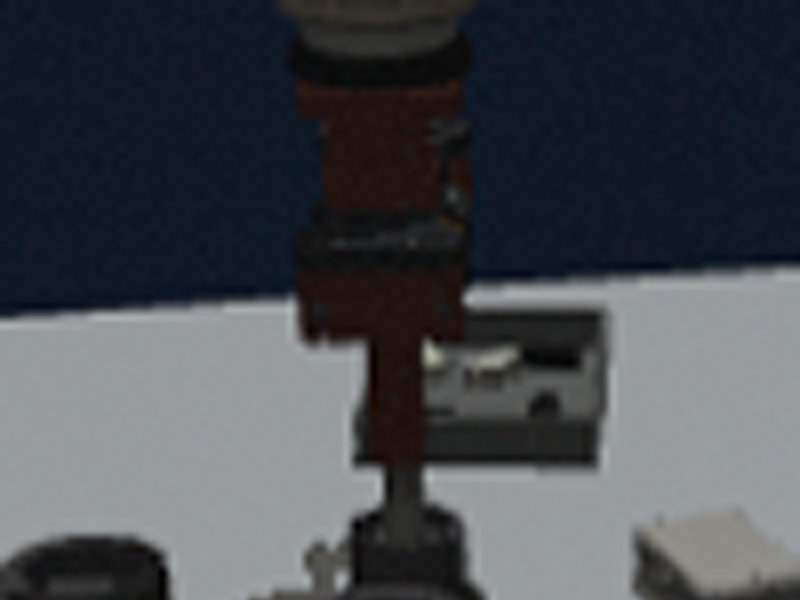

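Emit:
carry_out([
  [[0,0,-0.05,0,0,0,0.5],[0,0,-0.05,0,0,0,0.5],[0,0,-0.05,0,0,0,0.5]],
])

```text
clock: 21.2
tool_pos: [0.4935, 0.3755, 0.0556]
orientation: [0.07, 0.998, 0.0, 0.0]
force: [-0.9, 0.2, -0.3]
gripper_width: 0.0174
```

Emit:
carry_out([
  [[0,0,-0.05,0,0,0,0.5],[0,0,-0.05,0,0,0,0.5],[0,0,-0.05,0,0,0,0.5]],
])

```text
clock: 21.5
tool_pos: [0.4937, 0.3756, 0.0554]
orientation: [0.07, 0.998, 0.0, 0.0]
force: [-1.4, -0.3, 5.5]
gripper_width: 0.0173
```

Emit:
carry_out([
  [[0,0,0.04,0,0,0,0.5],[0,0,0.04,0,0,0,2],[0,0,0.04,0,0,0,3],[0,0,0.04,0,0,0,5],[0,0,0.04,0,0,0,7]],
])

```text
clock: 22.0
tool_pos: [0.4933, 0.3752, 0.0551]
orientation: [0.07, 0.998, -0.0, -0.0]
force: [-0.2, 0.3, -0.3]
gripper_width: 0.0401
```

Emit:
carry_out([
  [[0,0,0,0,0,0,7],[0,0,0,0,0,0,7],[0,0,0,0,0,0,7],[0,0,0,0,0,0,7],[0,0,0,0,0,0,7]],
])

```text
clock: 22.5
tool_pos: [0.4934, 0.3754, 0.0553]
orientation: [0.07, 0.998, 0.0, -0.0]
force: [1.0, -0.9, -0.3]
gripper_width: 0.0699
```

Emit:
carry_out([
  [[0,0,1,0,0,0,7],[0,0,3,0,0,0,7],[0,0,6,0,0,0,7],[0,0,10,0,0,0,7],[0,0,14,0,0,0,7]],
])

```text
clock: 23.0
tool_pos: [0.4932, 0.3751, 0.1974]
orientation: [0.07, 0.998, -0.0, -0.0]
force: [1.1, 0.5, -0.4]
gripper_width: 0.07
```

Emit:
carry_out([
  [[-4,3,1,0,0,0,7],[-8,6,2,0,0,0,7],[-12,9,2,0,0,0,7],[-15,12,2,0,0,0,7],[-15,12,2,0,0,0,7]],
])

```text
clock: 23.5
tool_pos: [0.3365, 0.5007, 0.2164]
orientation: [0.065, 0.998, 0.002, -0.001]
force: [-0.8, 0.5, 0.9]
gripper_width: 0.0704
```

```bash
python3 - <<'E'
from h import *
q=optics.snapshot('side');p=optics.snapshot('top');o=status.get_obs();print(o['clock'],o['tool_pos'],o['gripper_width'])
save(p,'ft');save(q,'fs')
cv2.imwrite('pics/fst.png',cv2.resize(p['pixels'][215:257,110:175,::-1],None,fx=12,fy=12,interpolation=cv2.INTER_CUBIC))
cv2.imwrite('pics/fss.png',cv2.resize(q['pixels'][125:185,240:320,::-1],None,fx=9,fy=9,interpolation=cv2.INTER_CUBIC))
im=p['pixels'].astype(int);m=(im[...,0]-im[...,1]>50)&(im[...,0]-im[...,2]>50);ys,xs=np.where(m[220:245,120:160]);u=(xs.mean()+120,ys.mean()+220);print('red',u)
im=q['pixels'].astype(int);m=(im[...,0]-im[...,1]>20);ys,xs=np.where(m[125:150,270:290]);v=(xs.mean()+270,ys.mean()+125);print('red',v,len(xs), im[130:142,275:284,0].tolist())
for z in(.072,.078,.081,.084): print(z,proj(p,[.4937,.3758,.03+z]),proj(q,[.4937,.3758,.03+z]))
E
```

```text
23.6 [0.34247392 0.49607617 0.21602233] 0.07005064090630533
red (np.float64(136.33333333333334), np.float64(229.73333333333332))
red (np.float64(279.3), np.float64(138.1)) 10 [[152, 154, 129, 63, 28, 34, 33, 33, 34], [153, 156, 102, 30, 27, 34, 32, 30, 35], [153, 152, 95, 22, 33, 36, 62, 77, 77], [155, 136, 67, 24, 47, 53, 91, 143, 138], [155, 130, 48, 25, 77, 81, 59, 142, 155], [156, 96, 30, 32, 90, 81, 47, 52, 115], [153, 75, 25, 62, 108, 94, 62, 50, 58], [130, 61, 26, 85, 121, 97, 82, 60, 76], [95, 31, 32, 72, 58, 56, 75, 90, 88], [79, 23, 34, 83, 61, 65, 68, 90, 89], [60, 26, 60, 52, 54, 55, 35, 75, 76], [38, 37, 75, 2, 10, 11, 14, 42, 42]]
0.072 [[137.70363813 230.65654537]] [[279.34161666 139.1432894 ]]
0.078 [[136.56448311 230.2979854 ]] [[279.26196376 137.51124832]]
0.081 [[135.98924269 230.11691779]] [[279.22205427 136.69245731]]
0.084 [[135.41017687 229.93464255]] [[279.18208948 135.87181371]]
```

View pics/fst.png

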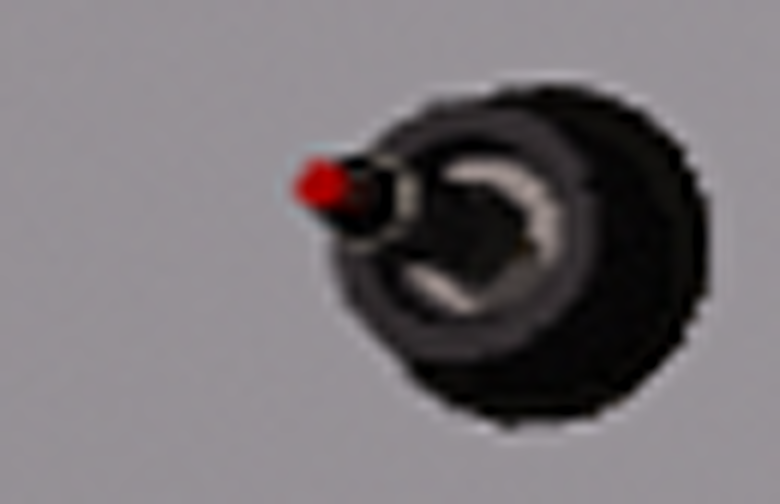

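View pics/fss.png

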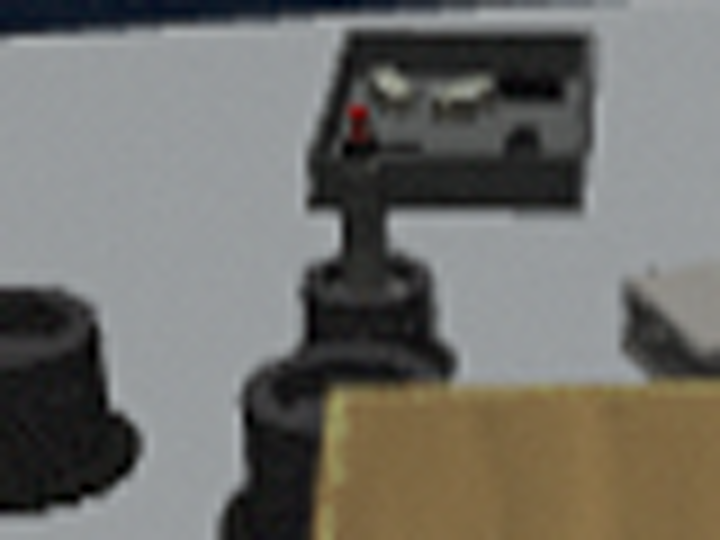

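View pics/ft.png

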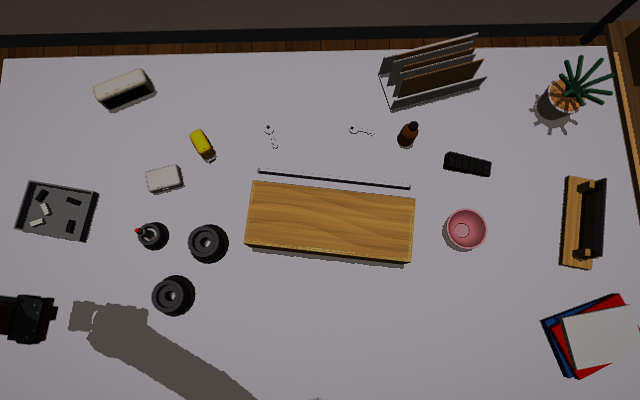

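```bash
python3 - <<'E'
from workcell import workorder
print(workorder.job_done())
E
```

```text
the job is handed in; nothing more can be done
None
```

I took the depth reading in the empty front groove, stood the gauge back in its stand with the reading still on it, and handed the job in at about 23.6 s.

- **Reading:** Contact with the groove bed and then with the rims showed as two distinct force rises. The foot sat at z ≈ 0.036 m, tilted about 0.002 rad. I held it there for about 2 s with roughly 9 N on the foot beyond the spring; when it first seated, the force on it was briefly about 11 N.
- **Last checks:** In the final pictures the gauge stands upright in the smallest stand. The red rod end is roughly 79–81 mm up, so the groove is about 11–13 mm deep. That is a pixel-limited estimate: the top camera puts the rod's red centre near 79 mm, and the side camera shows the rod clearly raised without giving a precise height.
- **Everything else:** By eye, in the final top picture, the keys and the other objects are where they were, and the arm is clear of everything. I could not see the glass door well enough to check it, but the arm was never meant to come near it and no unexpected force was felt.

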